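# Load the rock shaker and switch it on

### The job

Use the scoop to carry at least three of the marble stones from the steel tray into the glass dish on the shaker, without touching stones with the fingers or spilling any: each stone must end up in the dish or back in the tray. Then lay the scoop back on its cork mat, pan floor down, take the key from its wooden stand, push it fully home in the shaker's key switch and turn it clockwise to its stop, leaving it there. Leave the other things on the table where they are.

Things in the scene. Friction and masses are not known exactly. Their poses are not given: they have to be found in the camera images.
- tray: Fixed open steel tray of stones, outside 240 (x -125 to +115) by 108 mm (y), walls 38 mm high, 4 mm thick; floor top 5 mm above the table. Origin: on the table, mid-width. Its +x end, towards the shaker, is a 45-degree ramp from its foot at x = +70 mm up to 50 mm height at x = +115 mm. Clear floor: x -121 to +70, y -50 to +50 mm; stones start in x -20 to +75.
- scoop: Loose 174 mm scoop, 160 g, on the mat. Aluminium pan 80 mm long (x -40 to +40), 90 mm wide (y): floor 2 mm thick, sides 32 and back 36 mm high, open at the top and nose (+x). Origin: centre of the pan's underside, z up. Bar handle behind and above: 16 mm wide (y), 22 mm deep, middle line from x -50, z 67 to x -134, z 79 mm.
- scoop_grip (a point): Point on the middle line of the scoop's handle at x = -85, z = 72 mm of the scoop; same axes as the scoop. Grip across the handle (along y) here, from above.
- mat: Fixed cork mat, the scoop's resting place, 220 mm (its x) by 110 mm (its y), 6 mm thick. Origin: centre of its underside.
- dish_floor (a point): Centre of the inner floor of the round glass dish clamped on the shaker's platform (69 mm above the table). Dish: 154 mm outer diameter, walls 4 mm, rim 45 mm above this point. Axes of the shaker: z up, the key switch lies 163 mm away along -y and 20 mm along -x.
- lock_slot (a point): Mouth of the key switch on the shaker's deck: centre of the slot in the top face of a round steel barrel (54 mm diameter, 34 mm high; its top 84 mm above the table). Slot 21 mm (this point's x) by 10 mm (its y), bevelled, open 33 mm deep. z up; turns with the barrel.
- lock (a joint): Key switch angle in rad: 0 off, grows clockwise seen from above to its stop, on, at 1.4. Starts between 0 and 0.35. Stays where it is left.
- key: Loose key, 76 mm tall, upright in its stand. Origin: tip of its blade, z up. Steel blade 18 (x) by 7 mm (y), 28 mm long, with a stepped narrower tip; round collar, 32 mm diameter, z 28 to 34 mm, stops it when fully in; black grip plate 36 (x) by 12 mm (y), z 34 to 76 mm: grip it across y. Either way round fits the switch.
- stand: Fixed wooden key stand, 60 x 60 mm, 36 mm high, slot in the middle 32 mm deep. Origin: centre of its underside.
- stone0: Centre of marble stone 0: a rounded, faceted lump about 27 mm across and 25 mm tall, about 25 g, starting in the tray.
- stone1: Centre of marble stone 1: a rounded, faceted lump about 27 mm across and 25 mm tall, about 25 g, starting in the tray.
- stone2: Centre of marble stone 2: a rounded, faceted lump about 27 mm across and 25 mm tall, about 25 g, starting in the tray.
- stone3: Centre of marble stone 3: a rounded, faceted lump about 27 mm across and 25 mm tall, about 25 g, starting in the tray.
- stone4: Centre of marble stone 4: a rounded, faceted lump about 27 mm across and 25 mm tall, about 25 g, starting in the tray.
- stone5: Centre of marble stone 5: a rounded, faceted lump about 27 mm across and 25 mm tall, about 25 g, starting in the tray.
- tin: Bystander: open steel tin, 100 mm diameter, 120 mm tall, beyond the tray. Origin under its centre.
- squeeze_bottle: Bystander: white squeeze bottle, 44 mm diameter, 130 mm tall, beyond the gap between tray and shaker. Origin under its centre.
- screwdriver: Bystander: screwdriver, 170 mm long, lying between the mat and the key stand, pointing away from the robot.
- jar_lid: Bystander: jar lid, 80 mm diameter, 16 mm high, left of the tray. Origin under its centre.
- spatula: Bystander: spatula, 260 mm long, lying at the left of the table.
There are look-alikes about, which are no part of the job. Leave any red or yellow look-alike of the scoop alone.

How it is judged:
On the way, in this order (a step that is already met when the one before it is completed fails the run):
1. the scoop is lifted clear of the tray with at least one stone in its pan (height (world z) of scoop above 0.06 m and ((x of stone0 in the frame of scoop between -0.04 and 0.045 m and y of stone0 in the frame of scoop between -0.045 and 0.045 m and z of stone0 in the frame of scoop between 0 and 0.05 m) or (x of stone1 in the frame of scoop between -0.04 and 0.045 m and y of stone1 in the frame of scoop between -0.045 and 0.045 m and z of stone1 in the frame of scoop between 0 and 0.05 m) or (x of stone2 in the frame of scoop between -0.04 and 0.045 m and y of stone2 in the frame of scoop between -0.045 and 0.045 m and z of stone2 in the frame of scoop between 0 and 0.05 m) or (x of stone3 in the frame of scoop between -0.04 and 0.045 m and y of stone3 in the frame of scoop between -0.045 and 0.045 m and z of stone3 in the frame of scoop between 0 and 0.05 m) or (x of stone4 in the frame of scoop between -0.04 and 0.045 m and y of stone4 in the frame of scoop between -0.045 and 0.045 m and z of stone4 in the frame of scoop between 0 and 0.05 m) or (x of stone5 in the frame of scoop between -0.04 and 0.045 m and y of stone5 in the frame of scoop between -0.045 and 0.045 m and z of stone5 in the frame of scoop between 0 and 0.05 m))), for 0.2 s.
2. at least three stones lie in the glass dish ((((horizontal distance between stone0 and dish_floor below 0.073 m and z of stone0 in the frame of dish_floor between 0 and 0.05 m) and (horizontal distance between stone1 and dish_floor below 0.073 m and z of stone1 in the frame of dish_floor between 0 and 0.05 m) and (horizontal distance between stone2 and dish_floor below 0.073 m and z of stone2 in the frame of dish_floor between 0 and 0.05 m)) or ((horizontal distance between stone0 and dish_floor below 0.073 m and z of stone0 in the frame of dish_floor between 0 and 0.05 m) and (horizontal distance between stone1 and dish_floor below 0.073 m and z of stone1 in the frame of dish_floor between 0 and 0.05 m) and (horizontal distance between stone3 and dish_floor below 0.073 m and z of stone3 in the frame of dish_floor between 0 and 0.05 m)) or ((horizontal distance between stone0 and dish_floor below 0.073 m and z of stone0 in the frame of dish_floor between 0 and 0.05 m) and (horizontal distance between stone1 and dish_floor below 0.073 m and z of stone1 in the frame of dish_floor between 0 and 0.05 m) and (horizontal distance between stone4 and dish_floor below 0.073 m and z of stone4 in the frame of dish_floor between 0 and 0.05 m)) or ((horizontal distance between stone0 and dish_floor below 0.073 m and z of stone0 in the frame of dish_floor between 0 and 0.05 m) and (horizontal distance between stone1 and dish_floor below 0.073 m and z of stone1 in the frame of dish_floor between 0 and 0.05 m) and (horizontal distance between stone5 and dish_floor below 0.073 m and z of stone5 in the frame of dish_floor between 0 and 0.05 m)) or ((horizontal distance between stone0 and dish_floor below 0.073 m and z of stone0 in the frame of dish_floor between 0 and 0.05 m) and (horizontal distance between stone2 and dish_floor below 0.073 m and z of stone2 in the frame of dish_floor between 0 and 0.05 m) and (horizontal distance between stone3 and dish_floor below 0.073 m and z of stone3 in the frame of dish_floor between 0 and 0.05 m)) or ((horizontal distance between stone0 and dish_floor below 0.073 m and z of stone0 in the frame of dish_floor between 0 and 0.05 m) and (horizontal distance between stone2 and dish_floor below 0.073 m and z of stone2 in the frame of dish_floor between 0 and 0.05 m) and (horizontal distance between stone4 and dish_floor below 0.073 m and z of stone4 in the frame of dish_floor between 0 and 0.05 m)) or ((horizontal distance between stone0 and dish_floor below 0.073 m and z of stone0 in the frame of dish_floor between 0 and 0.05 m) and (horizontal distance between stone2 and dish_floor below 0.073 m and z of stone2 in the frame of dish_floor between 0 and 0.05 m) and (horizontal distance between stone5 and dish_floor below 0.073 m and z of stone5 in the frame of dish_floor between 0 and 0.05 m)) or ((horizontal distance between stone0 and dish_floor below 0.073 m and z of stone0 in the frame of dish_floor between 0 and 0.05 m) and (horizontal distance between stone3 and dish_floor below 0.073 m and z of stone3 in the frame of dish_floor between 0 and 0.05 m) and (horizontal distance between stone4 and dish_floor below 0.073 m and z of stone4 in the frame of dish_floor between 0 and 0.05 m)) or ((horizontal distance between stone0 and dish_floor below 0.073 m and z of stone0 in the frame of dish_floor between 0 and 0.05 m) and (horizontal distance between stone3 and dish_floor below 0.073 m and z of stone3 in the frame of dish_floor between 0 and 0.05 m) and (horizontal distance between stone5 and dish_floor below 0.073 m and z of stone5 in the frame of dish_floor between 0 and 0.05 m)) or ((horizontal distance between stone0 and dish_floor below 0.073 m and z of stone0 in the frame of dish_floor between 0 and 0.05 m) and (horizontal distance between stone4 and dish_floor below 0.073 m and z of stone4 in the frame of dish_floor between 0 and 0.05 m) and (horizontal distance between stone5 and dish_floor below 0.073 m and z of stone5 in the frame of dish_floor between 0 and 0.05 m)) or ((horizontal distance between stone1 and dish_floor below 0.073 m and z of stone1 in the frame of dish_floor between 0 and 0.05 m) and (horizontal distance between stone2 and dish_floor below 0.073 m and z of stone2 in the frame of dish_floor between 0 and 0.05 m) and (horizontal distance between stone3 and dish_floor below 0.073 m and z of stone3 in the frame of dish_floor between 0 and 0.05 m)) or ((horizontal distance between stone1 and dish_floor below 0.073 m and z of stone1 in the frame of dish_floor between 0 and 0.05 m) and (horizontal distance between stone2 and dish_floor below 0.073 m and z of stone2 in the frame of dish_floor between 0 and 0.05 m) and (horizontal distance between stone4 and dish_floor below 0.073 m and z of stone4 in the frame of dish_floor between 0 and 0.05 m)) or ((horizontal distance between stone1 and dish_floor below 0.073 m and z of stone1 in the frame of dish_floor between 0 and 0.05 m) and (horizontal distance between stone2 and dish_floor below 0.073 m and z of stone2 in the frame of dish_floor between 0 and 0.05 m) and (horizontal distance between stone5 and dish_floor below 0.073 m and z of stone5 in the frame of dish_floor between 0 and 0.05 m)) or ((horizontal distance between stone1 and dish_floor below 0.073 m and z of stone1 in the frame of dish_floor between 0 and 0.05 m) and (horizontal distance between stone3 and dish_floor below 0.073 m and z of stone3 in the frame of dish_floor between 0 and 0.05 m) and (horizontal distance between stone4 and dish_floor below 0.073 m and z of stone4 in the frame of dish_floor between 0 and 0.05 m)) or ((horizontal distance between stone1 and dish_floor below 0.073 m and z of stone1 in the frame of dish_floor between 0 and 0.05 m) and (horizontal distance between stone3 and dish_floor below 0.073 m and z of stone3 in the frame of dish_floor between 0 and 0.05 m) and (horizontal distance between stone5 and dish_floor below 0.073 m and z of stone5 in the frame of dish_floor between 0 and 0.05 m)) or ((horizontal distance between stone1 and dish_floor below 0.073 m and z of stone1 in the frame of dish_floor between 0 and 0.05 m) and (horizontal distance between stone4 and dish_floor below 0.073 m and z of stone4 in the frame of dish_floor between 0 and 0.05 m) and (horizontal distance between stone5 and dish_floor below 0.073 m and z of stone5 in the frame of dish_floor between 0 and 0.05 m)) or ((horizontal distance between stone2 and dish_floor below 0.073 m and z of stone2 in the frame of dish_floor between 0 and 0.05 m) and (horizontal distance between stone3 and dish_floor below 0.073 m and z of stone3 in the frame of dish_floor between 0 and 0.05 m) and (horizontal distance between stone4 and dish_floor below 0.073 m and z of stone4 in the frame of dish_floor between 0 and 0.05 m)) or ((horizontal distance between stone2 and dish_floor below 0.073 m and z of stone2 in the frame of dish_floor between 0 and 0.05 m) and (horizontal distance between stone3 and dish_floor below 0.073 m and z of stone3 in the frame of dish_floor between 0 and 0.05 m) and (horizontal distance between stone5 and dish_floor below 0.073 m and z of stone5 in the frame of dish_floor between 0 and 0.05 m)) or ((horizontal distance between stone2 and dish_floor below 0.073 m and z of stone2 in the frame of dish_floor between 0 and 0.05 m) and (horizontal distance between stone4 and dish_floor below 0.073 m and z of stone4 in the frame of dish_floor between 0 and 0.05 m) and (horizontal distance between stone5 and dish_floor below 0.073 m and z of stone5 in the frame of dish_floor between 0 and 0.05 m)) or ((horizontal distance between stone3 and dish_floor below 0.073 m and z of stone3 in the frame of dish_floor between 0 and 0.05 m) and (horizontal distance between stone4 and dish_floor below 0.073 m and z of stone4 in the frame of dish_floor between 0 and 0.05 m) and (horizontal distance between stone5 and dish_floor below 0.073 m and z of stone5 in the frame of dish_floor between 0 and 0.05 m)))), for 0.2 s.
3. the scoop lies on its mat, pan floor down, let go (x of scoop in the frame of mat between -0.1 and 0.1 m and y of scoop in the frame of mat between -0.045 and 0.045 m and z of scoop in the frame of mat between 0 and 0.012 m and angle between scoop's own z axis and vertical below 0.12 rad and contact force between the fingers and scoop below 0.2 N and linear speed of scoop below 0.02 m/s), for 0.2 s.
4. the key is fully home in the key switch (horizontal distance between key and lock_slot below 0.005 m and z of key in the frame of lock_slot below -0.023 m and angle between key's own z axis and vertical below 0.12 rad), for 0.1 s.
5. the key, still home, has turned the switch clockwise to more than 1.1 rad (all of step 4 and value of joint lock above 1.1 rad), for 0.2 s.
At the end, for the whole second after the job is handed in: Three or more stones in the dish, the rest in dish or tray; scoop let go on the mat (pan middle over it, tilt under 7 deg); key let go in the switch (within 5 mm of its axis, 23 of 28 mm in, tilt under 7 deg); switch beyond 1.1 rad (all of step 3 and all of step 5 and (((horizontal distance between stone0 and dish_floor below 0.073 m and z of stone0 in the frame of dish_floor between 0 and 0.05 m) and (horizontal distance between stone1 and dish_floor below 0.073 m and z of stone1 in the frame of dish_floor between 0 and 0.05 m) and (horizontal distance between stone2 and dish_floor below 0.073 m and z of stone2 in the frame of dish_floor between 0 and 0.05 m)) or ((horizontal distance between stone0 and dish_floor below 0.073 m and z of stone0 in the frame of dish_floor between 0 and 0.05 m) and (horizontal distance between stone1 and dish_floor below 0.073 m and z of stone1 in the frame of dish_floor between 0 and 0.05 m) and (horizontal distance between stone3 and dish_floor below 0.073 m and z of stone3 in the frame of dish_floor between 0 and 0.05 m)) or ((horizontal distance between stone0 and dish_floor below 0.073 m and z of stone0 in the frame of dish_floor between 0 and 0.05 m) and (horizontal distance between stone1 and dish_floor below 0.073 m and z of stone1 in the frame of dish_floor between 0 and 0.05 m) and (horizontal distance between stone4 and dish_floor below 0.073 m and z of stone4 in the frame of dish_floor between 0 and 0.05 m)) or ((horizontal distance between stone0 and dish_floor below 0.073 m and z of stone0 in the frame of dish_floor between 0 and 0.05 m) and (horizontal distance between stone1 and dish_floor below 0.073 m and z of stone1 in the frame of dish_floor between 0 and 0.05 m) and (horizontal distance between stone5 and dish_floor below 0.073 m and z of stone5 in the frame of dish_floor between 0 and 0.05 m)) or ((horizontal distance between stone0 and dish_floor below 0.073 m and z of stone0 in the frame of dish_floor between 0 and 0.05 m) and (horizontal distance between stone2 and dish_floor below 0.073 m and z of stone2 in the frame of dish_floor between 0 and 0.05 m) and (horizontal distance between stone3 and dish_floor below 0.073 m and z of stone3 in the frame of dish_floor between 0 and 0.05 m)) or ((horizontal distance between stone0 and dish_floor below 0.073 m and z of stone0 in the frame of dish_floor between 0 and 0.05 m) and (horizontal distance between stone2 and dish_floor below 0.073 m and z of stone2 in the frame of dish_floor between 0 and 0.05 m) and (horizontal distance between stone4 and dish_floor below 0.073 m and z of stone4 in the frame of dish_floor between 0 and 0.05 m)) or ((horizontal distance between stone0 and dish_floor below 0.073 m and z of stone0 in the frame of dish_floor between 0 and 0.05 m) and (horizontal distance between stone2 and dish_floor below 0.073 m and z of stone2 in the frame of dish_floor between 0 and 0.05 m) and (horizontal distance between stone5 and dish_floor below 0.073 m and z of stone5 in the frame of dish_floor between 0 and 0.05 m)) or ((horizontal distance between stone0 and dish_floor below 0.073 m and z of stone0 in the frame of dish_floor between 0 and 0.05 m) and (horizontal distance between stone3 and dish_floor below 0.073 m and z of stone3 in the frame of dish_floor between 0 and 0.05 m) and (horizontal distance between stone4 and dish_floor below 0.073 m and z of stone4 in the frame of dish_floor between 0 and 0.05 m)) or ((horizontal distance between stone0 and dish_floor below 0.073 m and z of stone0 in the frame of dish_floor between 0 and 0.05 m) and (horizontal distance between stone3 and dish_floor below 0.073 m and z of stone3 in the frame of dish_floor between 0 and 0.05 m) and (horizontal distance between stone5 and dish_floor below 0.073 m and z of stone5 in the frame of dish_floor between 0 and 0.05 m)) or ((horizontal distance between stone0 and dish_floor below 0.073 m and z of stone0 in the frame of dish_floor between 0 and 0.05 m) and (horizontal distance between stone4 and dish_floor below 0.073 m and z of stone4 in the frame of dish_floor between 0 and 0.05 m) and (horizontal distance between stone5 and dish_floor below 0.073 m and z of stone5 in the frame of dish_floor between 0 and 0.05 m)) or ((horizontal distance between stone1 and dish_floor below 0.073 m and z of stone1 in the frame of dish_floor between 0 and 0.05 m) and (horizontal distance between stone2 and dish_floor below 0.073 m and z of stone2 in the frame of dish_floor between 0 and 0.05 m) and (horizontal distance between stone3 and dish_floor below 0.073 m and z of stone3 in the frame of dish_floor between 0 and 0.05 m)) or ((horizontal distance between stone1 and dish_floor below 0.073 m and z of stone1 in the frame of dish_floor between 0 and 0.05 m) and (horizontal distance between stone2 and dish_floor below 0.073 m and z of stone2 in the frame of dish_floor between 0 and 0.05 m) and (horizontal distance between stone4 and dish_floor below 0.073 m and z of stone4 in the frame of dish_floor between 0 and 0.05 m)) or ((horizontal distance between stone1 and dish_floor below 0.073 m and z of stone1 in the frame of dish_floor between 0 and 0.05 m) and (horizontal distance between stone2 and dish_floor below 0.073 m and z of stone2 in the frame of dish_floor between 0 and 0.05 m) and (horizontal distance between stone5 and dish_floor below 0.073 m and z of stone5 in the frame of dish_floor between 0 and 0.05 m)) or ((horizontal distance between stone1 and dish_floor below 0.073 m and z of stone1 in the frame of dish_floor between 0 and 0.05 m) and (horizontal distance between stone3 and dish_floor below 0.073 m and z of stone3 in the frame of dish_floor between 0 and 0.05 m) and (horizontal distance between stone4 and dish_floor below 0.073 m and z of stone4 in the frame of dish_floor between 0 and 0.05 m)) or ((horizontal distance between stone1 and dish_floor below 0.073 m and z of stone1 in the frame of dish_floor between 0 and 0.05 m) and (horizontal distance between stone3 and dish_floor below 0.073 m and z of stone3 in the frame of dish_floor between 0 and 0.05 m) and (horizontal distance between stone5 and dish_floor below 0.073 m and z of stone5 in the frame of dish_floor between 0 and 0.05 m)) or ((horizontal distance between stone1 and dish_floor below 0.073 m and z of stone1 in the frame of dish_floor between 0 and 0.05 m) and (horizontal distance between stone4 and dish_floor below 0.073 m and z of stone4 in the frame of dish_floor between 0 and 0.05 m) and (horizontal distance between stone5 and dish_floor below 0.073 m and z of stone5 in the frame of dish_floor between 0 and 0.05 m)) or ((horizontal distance between stone2 and dish_floor below 0.073 m and z of stone2 in the frame of dish_floor between 0 and 0.05 m) and (horizontal distance between stone3 and dish_floor below 0.073 m and z of stone3 in the frame of dish_floor between 0 and 0.05 m) and (horizontal distance between stone4 and dish_floor below 0.073 m and z of stone4 in the frame of dish_floor between 0 and 0.05 m)) or ((horizontal distance between stone2 and dish_floor below 0.073 m and z of stone2 in the frame of dish_floor between 0 and 0.05 m) and (horizontal distance between stone3 and dish_floor below 0.073 m and z of stone3 in the frame of dish_floor between 0 and 0.05 m) and (horizontal distance between stone5 and dish_floor below 0.073 m and z of stone5 in the frame of dish_floor between 0 and 0.05 m)) or ((horizontal distance between stone2 and dish_floor below 0.073 m and z of stone2 in the frame of dish_floor between 0 and 0.05 m) and (horizontal distance between stone4 and dish_floor below 0.073 m and z of stone4 in the frame of dish_floor between 0 and 0.05 m) and (horizontal distance between stone5 and dish_floor below 0.073 m and z of stone5 in the frame of dish_floor between 0 and 0.05 m)) or ((horizontal distance between stone3 and dish_floor below 0.073 m and z of stone3 in the frame of dish_floor between 0 and 0.05 m) and (horizontal distance between stone4 and dish_floor below 0.073 m and z of stone4 in the frame of dish_floor between 0 and 0.05 m) and (horizontal distance between stone5 and dish_floor below 0.073 m and z of stone5 in the frame of dish_floor between 0 and 0.05 m))) and ((horizontal distance between stone0 and dish_floor below 0.073 m and z of stone0 in the frame of dish_floor between 0 and 0.05 m) or (x of stone0 in the frame of tray between -0.123 and 0.115 m and y of stone0 in the frame of tray between -0.052 and 0.052 m and z of stone0 in the frame of tray between 0 and 0.06 m)) and ((horizontal distance between stone1 and dish_floor below 0.073 m and z of stone1 in the frame of dish_floor between 0 and 0.05 m) or (x of stone1 in the frame of tray between -0.123 and 0.115 m and y of stone1 in the frame of tray between -0.052 and 0.052 m and z of stone1 in the frame of tray between 0 and 0.06 m)) and ((horizontal distance between stone2 and dish_floor below 0.073 m and z of stone2 in the frame of dish_floor between 0 and 0.05 m) or (x of stone2 in the frame of tray between -0.123 and 0.115 m and y of stone2 in the frame of tray between -0.052 and 0.052 m and z of stone2 in the frame of tray between 0 and 0.06 m)) and ((horizontal distance between stone3 and dish_floor below 0.073 m and z of stone3 in the frame of dish_floor between 0 and 0.05 m) or (x of stone3 in the frame of tray between -0.123 and 0.115 m and y of stone3 in the frame of tray between -0.052 and 0.052 m and z of stone3 in the frame of tray between 0 and 0.06 m)) and ((horizontal distance between stone4 and dish_floor below 0.073 m and z of stone4 in the frame of dish_floor between 0 and 0.05 m) or (x of stone4 in the frame of tray between -0.123 and 0.115 m and y of stone4 in the frame of tray between -0.052 and 0.052 m and z of stone4 in the frame of tray between 0 and 0.06 m)) and ((horizontal distance between stone5 and dish_floor below 0.073 m and z of stone5 in the frame of dish_floor between 0 and 0.05 m) or (x of stone5 in the frame of tray between -0.123 and 0.115 m and y of stone5 in the frame of tray between -0.052 and 0.052 m and z of stone5 in the frame of tray between 0 and 0.06 m)) and contact force between the fingers and key below 0.2 N and linear speed of key below 0.02 m/s); the robot touches nothing.
It fails at once if the fingers touch a stone (over 1 N) (contact force between the fingers and stone0 above 1 N or contact force between the fingers and stone1 above 1 N or contact force between the fingers and stone2 above 1 N or contact force between the fingers and stone3 above 1 N or contact force between the fingers and stone4 above 1 N or contact force between the fingers and stone5 above 1 N).
It fails at once if a bystander (tin, squeeze bottle, screwdriver, jar lid, spatula) is moved more than 30 mm (distance of any of tin, squeeze_bottle, screwdriver, jar_lid, spatula from where it was at the start of the episode above 0.03 m).
It also fails if it takes over 72 s, if anything falls off the work surface, if the arm or the gripper's body presses on something with over 40 N, if the wrist force passes 120 N, or if a joint passes its speed limit or range.

### The arm

A 6-joint arm with a two-finger parallel gripper is mounted at the origin on the work surface. World frame = base frame: x ahead of the robot, y to its left, z up, the work surface at z = 0. Lengths are in m, angles in rad, forces in N, time in s.
With the tool pointing down it reaches from about 0.375 to 0.9 m from the base axis. Payload 3.1 kg.
Tool frame: the origin (TCP) lies midway between the tips of the shut fingers; the grasp point (between the pads) lies 19 mm behind it (manip.pinch_z is the distance from the TCP to the grasp point, in m); z points along the fingers, y is the line along which they close (so a half turn about z gives the same grasp; the last joint's range is limited). The gripper opens to 85 mm and grips with 20 to 120 N. Pads are 22 mm wide; open, the fingers measure 114 mm over their backs; the gripper's body (76 mm by 85 mm) begins 54 mm behind the grasp point. The pads swing forward as they close: fully open they stand 13 mm farther back than shut.
Start: joints at [1.087, 0.527, 1.433, -0, 1.181, -0.178], TCP at [0.188, 0.596, 0.231] pointing down, gripper open.
Joint ranges: [-3.08, 3.08], [-0.75, 2.2], [0.22, 2.44], [-1.43, 4.57], [0, 2.65], [-2.85, 2.85]. Speed limits (rad/s): [2.79, 2.79, 3.14, 3.14, 3.14, 3.14].

### API

Orientations are given as a unit quaternion [x, y, z, w].
In Python, from station import manip, viewer, ticket gives the robot as it stands.
- The arm moves only by the shell command python3 -m creep 'ROWS' [FORCE]. ROWS is JSON, a list of rows, each an object with "slide": the shift along the tool's x, y, z in cm, a list of three; "angular": the turn, a rotation vector about the tool's x, y, z in rad, a list of three; "claw": the opening, from -1 (shut) to 1 (fully open). A call has 1 to 10 rows; each row shifts and turns the commanded pose from where the row before left it, along the tool's axes as they then stand; what a row does not reach is not made up. A row lasts 1/12 s, in which the tool goes at most 41.7 mm and 7.16 degrees, less where a joint would pass 70% of its speed; a pose out of reach is approached as far as the arm can. A call with a gripper value outside its range is refused whole. The fingers move at their own pace and stop on an object; FORCE is the grip in N (left out, the last holds). Time passes only in rows, so rows that do not move let the fingers close. It gives the time, the measured TCP pose, the force, the opening and the grip force at its end, in the units of the state.
- manip.sense(): the state, without advancing time (a new reading comes with each control period).
- viewer.snapshot(name): name is "scene" or "top"; returns the picture (480x640x3 uint8, blue, green, red); there is no depth.
- viewer.calibration(name): a dict with "fov_y" (degrees; the focal length in pixels is half the picture's height over the tangent of half this angle, whatever the lens; pixels are square), "cx", "cy" (the principal point, pixels), "T" (4x4, takes a point from camera to world coordinates). Camera axes: x right, y up, looking along -z (the intrinsics and any distortion apply to the point x, -y, -z); pixel columns grow to the right and rows downward; lengths in m; the calibration is good to about 2 mm. A picture is of the moment at which its call begins. calibration takes no time and is no camera call.
- ticket.sign_off(): hands the job in; it is judged then, once.
The state is a dict: "t": time; "q": joint angles; "qd": joint speeds; "tau": joint torques, N m; "tcp_pos": TCP position; "tool_rot": TCP orientation; "force": force on the tool from outside, world axes, zero at the start; "ft_torque": the same for the moment, N m; "finger_gap": opening from 0.0 (shut) to 1.0 (fully open); "gripper_force": force on a finger pad.
Only numpy, scipy, OpenCV 4.12 (cv2) and the standard library are available. Lean on these libraries where they do the work, as an engineer would, in place of code of your own. Each camera call takes 0.05 s, during which the arm holds its last target. There are 200 camera calls.

## Working session

There is one attempt and no reset: what is moved stays moved. The work goes in short steps, Python scripts to look and compute and a shell command to move; the robot and the scene stay as the last step left them, time stands still between calls to the robot, and variables do not carry over. Pictures are saved under pics/ and viewed, at most 10 in all, crops included, and the job is handed in when it is done.

```bash
ls; mkdir -p pics
python3 - <<'E'
from station import manip, viewer
import cv2,json
s=manip.sense();print({k:(v if not hasattr(v,'tolist') else v.tolist()) for k,v in s.items()}, manip.pinch_z)
for n in ("scene","top"):
    cv2.imwrite(f"pics/{n}0.png",viewer.snapshot(n)); print(n,viewer.calibration(n))
E
```

```text
pics
{'t': 0.0, 'q': [1.0874546210594915, 0.528476071220993, 1.4339261684984181, 1.4261157187103643e-05, 1.1813855481908737, -0.17849462606738734], 'qd': [-0.0001757590988863397, 0.0014395052278969435, -0.0002876593194729919, -0.00023047808576007276, 0.002194387042368558, -0.001200077778605172], 'tau': [-0.0006501499046862591, -44.23511266708374, -17.80268669128418, -0.00037977879401296377, 0.008488136809319258, -3.41989868957171e-05], 'tcp_pos': [0.1872147536129428, 0.5955420867690617, 0.23031994128799407], 'tool_rot': [0.151836608744583, 0.9884049977353815, -0.0010358754206037382, -0.00036284814742447647], 'force': [-0.46353992082267254, 0.36754192546359415, -0.7407538902116958], 'ft_torque': [-0.02359350439752016, -0.008947062820375388, 0.005923186631842976], 'gripper_force': 0.0, 'finger_gap': 1.0034929628406337} 0.0187
scene {'fov_y': 56.743687456206516, 'cx': 326.36900838508, 'cy': 241.71547732732245, 'T': array([[-0.18766432, -0.64853121,  0.73769192,  1.23310696],
       [ 0.98220027, -0.13005504,  0.13552974,  0.27467207],
       [ 0.00804529,  0.7499953 ,  0.66139422,  0.76778221],
       [ 0.        ,  0.        ,  0.        ,  1.        ]])}
top {'fov_y': 56.316047052473166, 'cx': 321.4972944843534, 'cy': 237.29408528460192, 'T': array([[-1.78464891e-04,  9.92834886e-01, -1.19494171e-01,
         3.55231604e-01],
       [-9.99990372e-01,  3.46737381e-04,  4.37440701e-03,
         1.24228510e-01],
       [ 4.38449698e-03,  1.19493801e-01,  9.92825265e-01,
         1.06491580e+00],
       [ 0.00000000e+00,  0.00000000e+00,  0.00000000e+00,
         1.00000000e+00]])}
```

View pics/scene0.png

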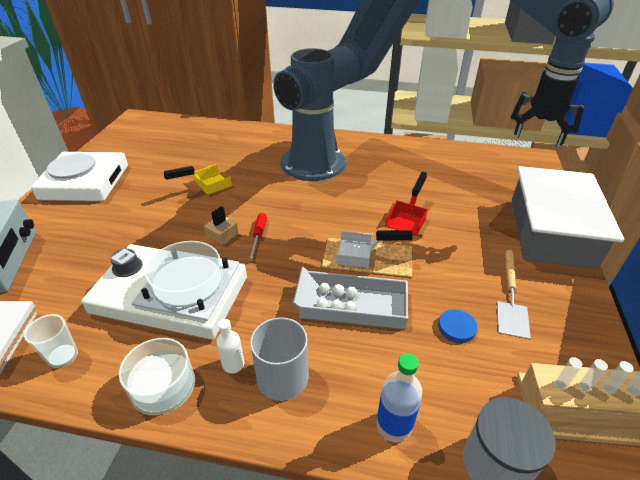

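View pics/top0.png

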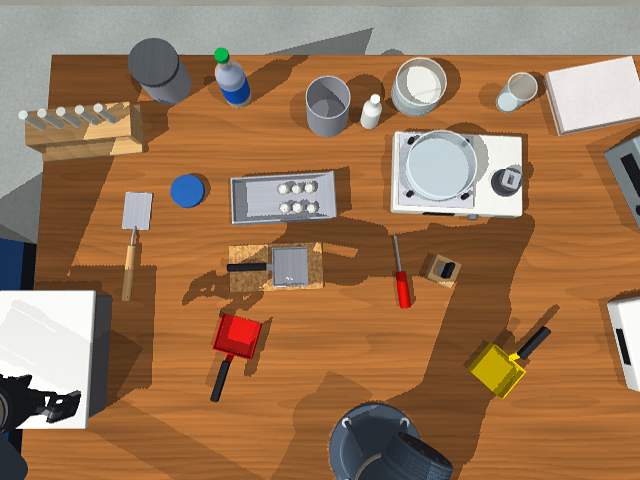

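Top view: the grey scoop is on the cork mat at (290,266), with red (237,335) and yellow (498,370) look-alikes. The tray is at (283,198), the dish at (440,165), the key switch at (508,181) and the key in its stand at (445,269). The grey scoop on the cork mat fits the description. I'll confirm it in enlarged crops.

Run:
```python
import cv2
for n,(x0,y0,x1,y1) in dict(top=(220,125,530,315),scene=(80,195,420,345)).items():
    im=cv2.imread(f"pics/{n}0.png")[y0:y1,x0:x1]
    s=2.5 if n=="top" else 2.3
    im=cv2.resize(im,None,fx=s,fy=s,interpolation=cv2.INTER_CUBIC)
    for x in range(-(-x0//20)*20,x1,20):
        cv2.line(im,(int((x-x0+.5)*s),0),(int((x-x0+.5)*s),6),(0,0,255),1)
        if x%40==0: cv2.putText(im,str(x),(int((x-x0)*s)-8,16),0,.35,(0,0,255),1)
    for y in range(-(-y0//20)*20,y1,20):
        cv2.line(im,(0,int((y-y0+.5)*s)),(6,int((y-y0+.5)*s)),(0,0,255),1); cv2.putText(im,str(y),(8,int((y-y0)*s)+5),0,.35,(0,0,255),1)
    cv2.imwrite(f"pics/{n}0c.png",im)
```

```text
(no output)
```

View pics/top0c.png

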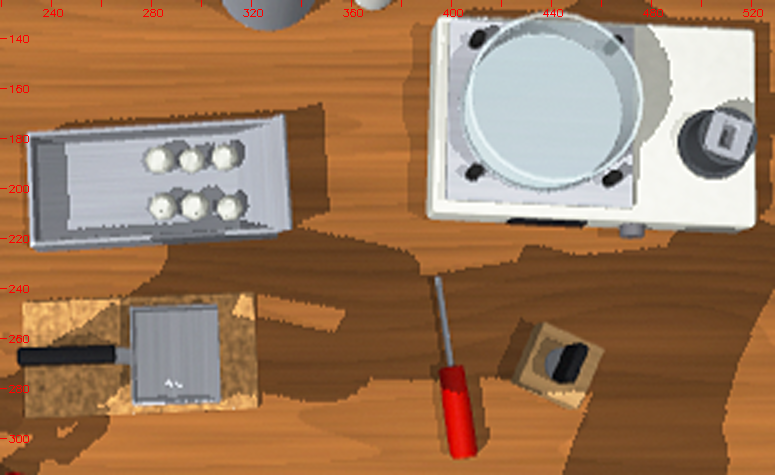

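View pics/scene0c.png

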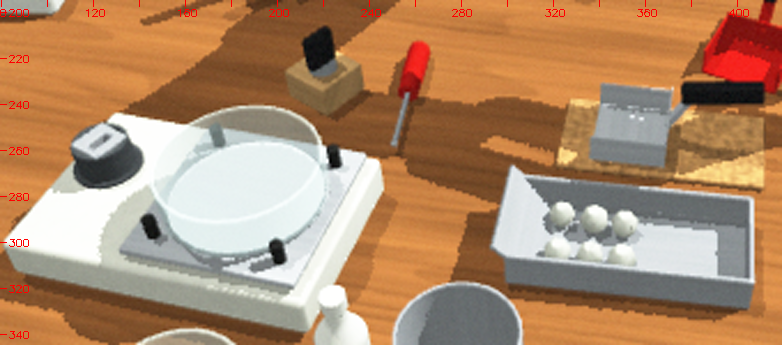

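The crops confirm it. The grey aluminium pan with a black handle, on the cork mat at top (272-308, 246-286), is the real scoop, and its nose points right (-y). The six stones are in two rows at top (283-313, 188) and (283-313, 208). Next I'll measure.

```bash
cat > h.py <<'E'
import cv2,numpy as np
from station import viewer,manip
def snap(n,name=None):
    im=viewer.snapshot(n)
    if name: cv2.imwrite(f"pics/{name}.png",im)
    return im
def ray(n,p):
    c=viewer.calibration(n);f=240/np.tan(np.radians(c["fov_y"])/2);T=c["T"]
    d=np.array([(p[0]-c["cx"])/f,-(p[1]-c["cy"])/f,-1.]);d=T[:3,:3]@d
    return T[:3,3],d/np.linalg.norm(d)
def plane(n,p,z):
    o,d=ray(n,p);return o+d*(z-o[2])/d[2]
def tri(pt,ps):
    A=np.zeros((3,3));b=np.zeros(3);R=[ray("top",pt),ray("scene",ps)]
    for o,d in R:
        P=np.eye(3)-np.outer(d,d);A+=P;b+=P@o
    x=np.linalg.solve(A,b);return x,[np.linalg.norm((np.eye(3)-np.outer(d,d))@(x-o))*1e3 for o,d in R]
def proj(n,X):
    c=viewer.calibration(n);f=240/np.tan(np.radians(c["fov_y"])/2);T=c["T"]
    v=T[:3,:3].T@(np.array(X)-T[:3,3]);return np.array([c["cx"]-f*v[0]/v[2],c["cy"]+f*v[1]/v[2]])
def blobs(im,roi,fn,amin=15):
    x0,y0,x1,y1=roi;hsv=cv2.cvtColor(im,cv2.COLOR_BGR2HSV)[y0:y1,x0:x1].astype(int)
    m=fn(hsv[...,0],hsv[...,1],hsv[...,2]).astype(np.uint8)
    cs,_=cv2.findContours(m,cv2.RETR_EXTERNAL,cv2.CHAIN_APPROX_NONE);out=[]
    for c in cs:
        if cv2.contourArea(c)>=amin:
            mm=cv2.moments(c);r=cv2.minAreaRect(c)
            out.append((cv2.contourArea(c),np.array([mm["m10"],mm["m01"]])/mm["m00"]+[x0,y0],cv2.boxPoints(r)+[x0,y0]))
    return sorted(out,key=lambda o:-o[0])
E
python3 - <<'E'
from h import *
np.set_printoptions(precision=4,suppress=True)
t=cv2.imread("pics/top0.png");s=cv2.imread("pics/scene0.png")
blk=lambda h,S,v:v<60
wht=lambda h,S,v:(v>180)&(S<40)
wood=lambda h,S,v:(S>70)&(v>110)
def show(l,im,roi,fn,k=1,a=15):
    for A,c,b in blobs(im,roi,fn,a)[:k]: print(l,A,c.round(1),b.round(1).tolist())
show("handle t",t,(222,258,272,278),blk); show("handle s",s,(370,225,415,250),blk)
show("key t",t,(436,258,460,280),blk);show("key s",s,(208,203,230,226),blk)
show("stones t",t,(275,178,320,216),lambda h,S,v:(v>195)&(S<60),8,8);show("stones s",s,(315,280,360,312),lambda h,S,v:(v>195)&(S<60),8,8)
show("pan t",t,(268,240,312,292),lambda h,S,v:(S<60)&(v>70))
show("lock t",t,(492,165,522,200),lambda h,S,v:(v>170)&(S<40),3)
show("lock s",s,(108,245,142,278),lambda h,S,v:(v>150)&(S<40),3)
show("barrel t",t,(488,160,524,202),lambda h,S,v:(v<130))
show("deck t",t,(380,125,530,225),lambda h,S,v:(v>170)&(S<40),2)
show("dish t",t,(404,125,482,205),lambda h,S,v:(v>120)&(h>85)&(h<115)&(S>12),2)
E
```

```text
handle t 238.0 [246.2 266.6] [[226.8, 263.6], [265.0, 262.3], [265.2, 269.8], [227.1, 271.1]]
handle s 277.0 [393.8 235. ] [[375.9, 230.6], [411.0, 229.5], [411.2, 239.0], [376.2, 240.1]]
key t 122.5 [447.6 269.9] [[440.1, 276.2], [447.1, 259.9], [455.1, 263.3], [448.2, 279.6]]
key s 164.5 [218.2 215.9] [[212.0, 207.0], [224.0, 207.0], [224.0, 225.0], [212.0, 225.0]]
stones t 948.5 [296.1 191.2] [[272.7, 181.0], [319.0, 177.7], [321.3, 210.3], [275.0, 213.6]]
stones t 46.0 [296.5 207.6] [[293.0, 204.0], [300.0, 204.0], [300.0, 212.0], [293.0, 212.0]]
stones t 35.5 [310.4 208.4] [[307.0, 205.0], [314.0, 205.0], [314.0, 212.0], [307.0, 212.0]]
stones s 482.0 [339.8 302.1] [[312.1, 307.1], [315.0, 281.0], [361.8, 286.2], [358.9, 312.3]]
stones s 49.5 [339.6 288.2] [[334.1, 285.6], [339.6, 281.9], [345.9, 291.4], [340.4, 295.1]]
stones s 34.5 [325.3 286.2] [[322.0, 283.0], [329.0, 283.0], [329.0, 290.0], [322.0, 290.0]]
pan t 1353.5 [289.1 266.4] [[268.0, 247.0], [307.0, 247.0], [307.0, 286.0], [268.0, 286.0]]
lock t 291.0 [507.8 176.3] [[487.1, 171.0], [499.2, 156.2], [524.5, 176.9], [512.4, 191.7]]
lock t 143.5 [508.4 195.7] [[492.0, 186.0], [521.0, 186.0], [521.0, 199.0], [492.0, 199.0]]
lock s 307.0 [127.7 253.4] [[109.4, 248.1], [140.6, 243.2], [143.2, 259.7], [112.0, 264.6]]
lock s 92.5 [124.9 273.8] [[108.0, 277.0], [108.0, 265.0], [141.0, 265.0], [141.0, 277.0]]
barrel t 402.0 [504.9 183. ] [[491.0, 160.0], [523.0, 160.0], [523.0, 201.0], [491.0, 201.0]]
deck t 9292.0 [452.2 174.1] [[390.0, 212.4], [392.4, 128.4], [523.4, 132.2], [520.9, 216.2]]
deck t 18.0 [476.1 140. ] [[474.0, 136.0], [480.0, 136.0], [480.0, 147.0], [474.0, 147.0]]
dish t 4220.0 [439.1 166.9] [[404.0, 133.0], [476.0, 133.0], [476.0, 202.0], [404.0, 202.0]]
```

Run:
```python
import cv2,numpy as np
P=[]
for n,x0,y0 in (("top",488,158),("scene",104,240),("top",428,252),("scene",200,200)):
    im=cv2.imread(f"pics/{n}0.png")[y0:y0+36,x0:x0+48]
    im=cv2.resize(im,None,fx=8,fy=8,interpolation=cv2.INTER_NEAREST)
    for i in range(0,48,4):
        cv2.line(im,(i*8+4,0),(i*8+4,4),(0,0,255),1)
        if i%8==0: cv2.putText(im,str(x0+i),(i*8-4,14),0,.33,(0,0,255),1)
    for i in range(0,36,4):
        cv2.line(im,(0,i*8+4),(4,i*8+4),(0,0,255),1)
        if i%4==0: cv2.putText(im,str(y0+i),(6,i*8+8),0,.33,(0,0,255),1)
    P.append(im)
cv2.imwrite("pics/lk.png",np.vstack([np.hstack(P[:2]),np.hstack(P[2:])]))
```

```text
(no output)
```

View pics/lk.png

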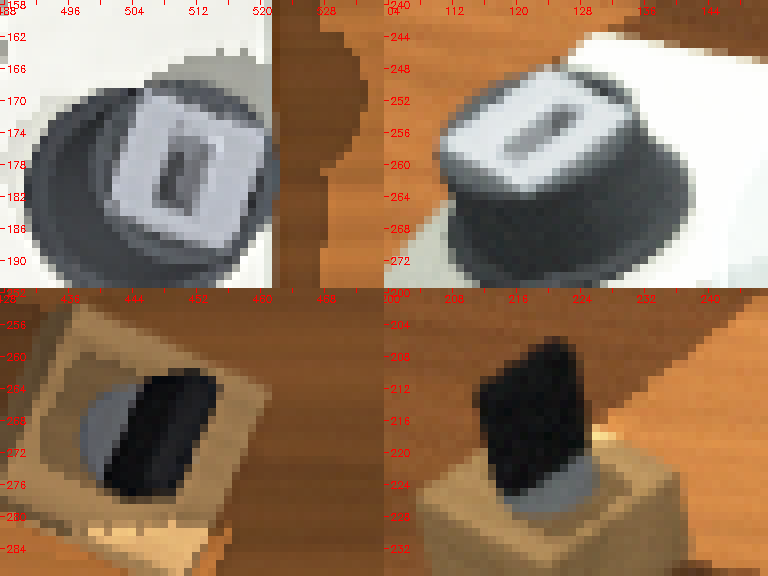

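Top crop: slot centre at (510.9,179.0) and its long axis near vertical with a tilt of about 20°. The key's grip-plate top face runs along (454.8,262.5)-(450.2,277.8), almost parallel to it. Scene crop: slot centre at (123.1,256.3).

Run:
```python
from h import *
np.set_printoptions(precision=4,suppress=True)
t=cv2.imread("pics/top0.png");s=cv2.imread("pics/scene0.png")
pr=lambda l,*a:print(l,*[x if not isinstance(x,np.ndarray) else x.round(4).tolist() for x in a])
g=manip.sense()["tcp_pos"]; pr("tcp px",proj("top",g),proj("scene",g))
a,e=tri((510.9,178.9),(123.0,256));pr("slot",a,e)
for p in ((506,168.1),(521.5,173.5),(516,188.8),(500.4,183.8)): pr(" plate",plane("top",p,.084))
for p in ((124.5,248.2),(134.8,252),(121,263.6),(110.6,257)): pr(" plateS",plane("scene",p,.084))
a,e=tri((452,263),(222.7,206.7));pr("key far-top corner",a,e)
for p in ((454.8,262.5),(450.2,277.8)): pr(" keytop R edge",plane("top",p,.084))
for p in ((210.9,211.8),(221.4,206)): pr(" keytop S edge",plane("scene",p,.084))
for p in ((437,253.6),(461.2,264.8),(452,288),(426,276.2)): pr(" stand",plane("top",p,.036))
a,e=tri((246.2,266.6),(393.8,235));pr("handle",a,e)
for p in ((227,267.4),(265,266)): pr(" handle ends",plane("top",p,.09))
for p in ((271.5,246.1),(306.7,246.9),(307.1,285.3),(272.7,286.3)): pr(" pan",plane("top",p,.038))
for p in ((229.5,245),(322.5,242.5),(323,288),(230,291)): pr(" mat",plane("top",p,.006))
for p,z in (((232,178.2),.038),((232.6,223.5),.038),((333.3,171),.05),((336,217),.05)): pr(" tray",plane("top",p,z))
for p in ((282.7,189),(295.5,188.2),(310.3,187),(283.5,207.4),(296.7,207.4),(311.1,207.8)): pr(" stone",plane("top",p,.018))
# dish: rim ellipse in top crop
for p in ((388+20,160),(476.5,160),(440,130.5),(440,200.5)): pr(" dish rim",plane("top",p,.118))
```

```text
tcp px [57.3687, 385.391] [534.3964, 145.9355]
slot [0.6053, -0.3045, 0.0822] [np.float64(1.1426443225596936), np.float64(1.1426443225595662)]
 plate [0.6302, -0.2951, 0.084]
 plate [0.6178, -0.3294, 0.084]
 plate [0.5827, -0.3152, 0.084]
 plate [0.5941, -0.2808, 0.084]
 plateS [0.5827, -0.3118, 0.084]
 plateS [0.5899, -0.2825, 0.084]
 plateS [0.6302, -0.2932, 0.084]
 plateS [0.6154, -0.3268, 0.084]
key far-top corner [0.4127, -0.1494, 0.1036] [np.float64(10.72545122586843), np.float64(10.72545122586848)]
 keytop R edge [0.4178, -0.1722, 0.084]
 keytop R edge [0.3843, -0.161, 0.084]
 keytop S edge [0.4159, -0.171, 0.084]
 keytop S edge [0.3878, -0.1539, 0.084]
 stand [0.4413, -0.1464, 0.036]
 stand [0.4155, -0.2013, 0.036]
 stand [0.3626, -0.1782, 0.036]
 stand [0.3894, -0.1196, 0.036]
handle [0.409, 0.2861, 0.0785] [np.float64(0.8088484210343125), np.float64(0.8088484210341833)]
 handle ends [0.4067, 0.325, 0.09]
 handle ends [0.4097, 0.2427, 0.09]
 pan [0.4584, 0.2347, 0.038]
 pan [0.4566, 0.1537, 0.038]
 pan [0.3687, 0.1525, 0.038]
 pan [0.3665, 0.2308, 0.038]
 mat [0.4642, 0.3378, 0.006]
 mat [0.4702, 0.1172, 0.006]
 mat [0.3628, 0.1161, 0.006]
 mat [0.3559, 0.3339, 0.006]
 tray [0.6181, 0.3293, 0.038]
 tray [0.5109, 0.3253, 0.038]
 tray [0.6324, 0.0923, 0.05]
 tray [0.5243, 0.0865, 0.05]
 stone [0.5971, 0.212, 0.018]
 stone [0.599, 0.1815, 0.018]
 stone [0.602, 0.1463, 0.018]
 stone [0.5526, 0.2097, 0.018]
 stone [0.5526, 0.1784, 0.018]
 stone [0.5516, 0.1442, 0.018]
 dish rim [0.6385, -0.068, 0.118]
 dish rim [0.6387, -0.2172, 0.118]
 dish rim [0.7051, -0.1398, 0.118]
 dish rim [0.549, -0.1348, 0.118]
```

Everything measures consistently:
- **Slot:** (.605,-.304,.084), yaw about -21°.
- **Key:** (.403,-.161), yaw about -22 to -25°, top at z .084.
- **Scoop grip:** (.4095,.278,.078), with the nose at yaw -88°.
- **Tray:** origin (.572,.202), +x at yaw -86.7°.
- **Dish:** (.629,-.142).

Next I'll move above the handle.

```bash
cat > go.py <<'E'
import sys,numpy as np
from scipy.spatial.transform import Rotation as R
from station import manip
# go.py x y z yaw_deg(of tool x) pitch_deg(+ about tool y) : remaining motion, in tool axes (cm, rad)
x,y,z,yaw,p=map(float,sys.argv[1:6]); s=manip.sense(); r=R.from_quat(s["tool_rot"])
t=R.from_euler("z",yaw,degrees=True)*R.from_euler("x",180,degrees=True)*R.from_euler("y",p,degrees=True)
print("t",round(s["t"],2),"pos",np.round(s["tcp_pos"],4),"slide cm",np.round(r.inv().apply(np.array([x,y,z])-s["tcp_pos"])*100,2),"ang",np.round((r.inv()*t).as_rotvec(),3),"F",np.round(s["force"],1),"q",np.round(s["q"],2),"gap",round(s["finger_gap"],2),"gf",round(s["gripper_force"],1))
E
python3 -m creep '[{"slide":[-3.08,-2.36,0],"angular":[0,0,0],"claw":1},{"slide":[-3.08,-2.36,0],"angular":[0,0,0],"claw":1},{"slide":[-3.08,-2.36,0],"angular":[0,0,0],"claw":1},{"slide":[-3.08,-2.36,0],"angular":[0,0,0],"claw":1},{"slide":[-3.08,-2.36,0],"angular":[0,0,0],"claw":1},{"slide":[-3.08,-2.36,0],"angular":[0,0,0],"claw":1},{"slide":[-3.08,-2.36,0],"angular":[0,0,0],"claw":1},{"slide":[-3.08,-2.36,0],"angular":[0,0,0],"claw":1},{"slide":[-3.08,-2.36,0],"angular":[0,0,0],"claw":1},{"slide":[-3.08,-2.36,0],"angular":[0,0,0],"claw":1}]'
python3 -m creep '[{"slide":[0,0,0],"angular":[0,0,0.122],"claw":1},{"slide":[0,0,0],"angular":[0,0,0.122],"claw":1},{"slide":[0,0,0],"angular":[0,0,0.122],"claw":1},{"slide":[0,0,0],"angular":[0,0,0.122],"claw":1},{"slide":[0,0,0],"angular":[0,0,0.122],"claw":1},{"slide":[0,0,0],"angular":[0,0,0.122],"claw":1},{"slide":[0,0,0],"angular":[0,0,0.122],"claw":1},{"slide":[0,0,0],"angular":[0,0,0.122],"claw":1},{"slide":[0,0,0],"angular":[0,0,0.122],"claw":1},{"slide":[0,0,0],"angular":[0,0,0.122],"claw":1}]'
python3 go.py .4095 .278 .059 92 0
```

```text
t: 0.93
tcp_pos: [0.411, 0.2769, 0.2311]
tool_rot: [0.152, 0.988, -0.0, -0.0]
force: [1.4, 0.1, 0.5]
finger_gap: 0.999
gripper_force: 0.0
t: 1.77
tcp_pos: [0.4102, 0.2785, 0.231]
tool_rot: [0.693, 0.721, -0.0, -0.0]
force: [-0.2, 0.6, 0.7]
finger_gap: 1.002
gripper_force: 0.0
t 1.77 pos [0.4102 0.2785 0.231 ] slide cm [-0.04 -0.05 17.2 ] ang [-0.001  0.     0.005] F [-0.2  0.6  0.7] q [0.37 0.36 1.75 0.   1.04 0.33] gap 1.0 gf 0.0
```

```bash
python3 -m creep '[{"slide":[-0.04,-0.05,3],"angular":[0,0,0],"claw":1},{"slide":[0,0,3],"angular":[0,0,0],"claw":1},{"slide":[0,0,3],"angular":[0,0,0],"claw":1},{"slide":[0,0,3],"angular":[0,0,0],"claw":1},{"slide":[0,0,2.5],"angular":[0,0,0],"claw":1},{"slide":[0,0,1.7],"angular":[0,0,0],"claw":1},{"slide":[0,0,0.9],"angular":[0,0,0],"claw":1},{"slide":[0,0,0],"angular":[0,0,0],"claw":1},{"slide":[0,0,0],"angular":[0,0,0],"claw":1}]'
python3 -m creep '[{"slide":[0,0,0],"angular":[0,0,0],"claw":-1},{"slide":[0,0,0],"angular":[0,0,0],"claw":-1},{"slide":[0,0,0],"angular":[0,0,0],"claw":-1},{"slide":[0,0,0],"angular":[0,0,0],"claw":-1},{"slide":[0,0,0],"angular":[0,0,0],"claw":-1},{"slide":[0,0,0],"angular":[0,0,0],"claw":-1},{"slide":[0,0,0],"angular":[0,0,0],"claw":-1},{"slide":[0,0,0],"angular":[0,0,0],"claw":-1}]' 110
python3 go.py .4095 .278 .059 92 0
```

```text
t: 2.52
tcp_pos: [0.4101, 0.2782, 0.0603]
tool_rot: [0.691, 0.723, -0.0, -0.0]
force: [0.1, 0.6, 0.1]
finger_gap: 0.995
gripper_force: 0.0
t: 3.18
tcp_pos: [0.4101, 0.2783, 0.0609]
tool_rot: [0.691, 0.723, 0.0, 0.0]
force: [-0.2, 0.4, 6.2]
finger_gap: 0.169
gripper_force: 107.2
t 3.18 pos [0.4101 0.2783 0.0609] slide cm [-0.03 -0.06  0.19] ang [ 0.    -0.     0.011] F [-0.2  0.4  6.2] q [ 0.37  0.64  1.89 -0.    0.61  0.32] gap 0.17 gf 107.2
```

```bash
python3 -m creep '[{"slide":[0,0,-1],"angular":[0,0,0],"claw":-1},{"slide":[0,0,-2],"angular":[0,0,0],"claw":-1},{"slide":[0,0,-3],"angular":[0,0,0],"claw":-1},{"slide":[0,0,-3],"angular":[0,0,0],"claw":-1},{"slide":[0,0,-1],"angular":[0,0,0],"claw":-1},{"slide":[0,0,0],"angular":[0,0,0],"claw":-1}]'
python3 go.py .5653 .3596 .155 93.35 0
```

```text
t: 3.68
tcp_pos: [0.4117, 0.279, 0.1634]
tool_rot: [0.691, 0.723, 0.003, 0.001]
force: [-1.1, 0.2, -1.7]
finger_gap: 0.162
gripper_force: 107.6
t 3.68 pos [0.4117 0.279  0.1634] slide cm [ 7.34 15.71  0.95] ang [ 0.006 -0.002 -0.012] F [-1.1  0.2 -1.7] q [0.37 0.46 1.82 0.   0.86 0.32] gap 0.16 gf 107.6
```

```bash
python3 -m creep '[{"slide":[0.7,1.5,0],"angular":[0,0,-0.006],"claw":-1},{"slide":[1.2,2.6,0],"angular":[0,0,-0.006],"claw":-1},{"slide":[1.2,2.6,0],"angular":[0,0,0],"claw":-1},{"slide":[1.2,2.6,0],"angular":[0,0,0],"claw":-1},{"slide":[1.2,2.6,0],"angular":[0,0,0],"claw":-1},{"slide":[1.2,2.6,0],"angular":[0,0,0],"claw":-1},{"slide":[0.64,1.2,0],"angular":[0,0,0],"claw":-1},{"slide":[0,0,0],"angular":[0,0,0],"claw":-1},{"slide":[0,0,0],"angular":[0,0,0],"claw":-1}]'
python3 go.py .5653 .3596 .155 93.35 0
python3 - <<'E'
from h import *
t=snap("top","top1");s=snap("scene","scene1")
a=cv2.resize(t[120:300,190:350],None,fx=2.5,fy=2.5,interpolation=2);b=cv2.resize(s[190:370,290:450],None,fx=2.5,fy=2.5,interpolation=2)
cv2.imwrite("pics/c1.png",np.hstack([a,b]))
E
```

```text
t: 4.43
tcp_pos: [0.5616, 0.3598, 0.1582]
tool_rot: [0.686, 0.727, -0.002, -0.001]
force: [-0.6, -0.8, -2.2]
finger_gap: 0.17
gripper_force: 107.6
t 4.43 pos [0.5616 0.3598 0.1582] slide cm [-0.04  0.37  0.32] ang [-0.004  0.001 -0.   ] F [-0.6 -0.8 -2.2] q [0.4  0.67 1.38 0.   1.1  0.34] gap 0.17 gf 107.6
```

View pics/c1.png

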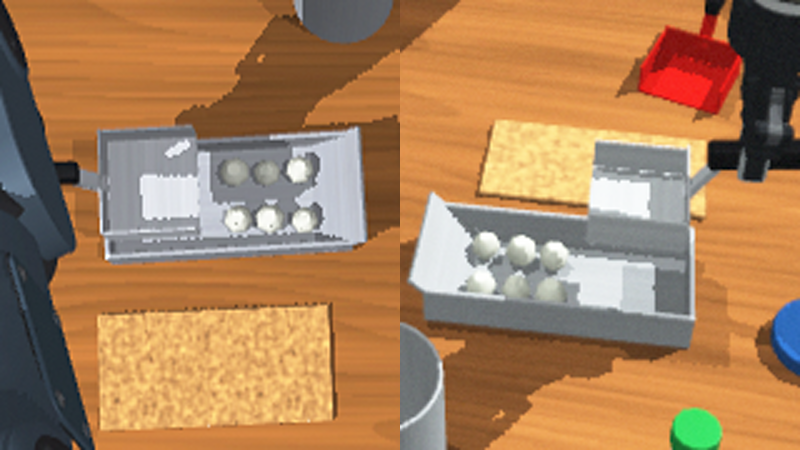

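Top: pan rim corners at about (229,172), (268,171), (269.6,213.6) and (231,215), with the scoop level. I'll check where that puts the pan.

Run:
```python
from h import *
for p,z in (((228.8,172),.139),((268,170.8),.135),((269.6,213.6),.135),((231.2,215.2),.139)): print(plane("top",p,z).round(4))
# scene: near rim corner front, pan outside bottom-right
for p,z in (((366,247),.135),((406.5,248),.139)): print("s",plane("scene",p,z).round(4))
```

```text
[0.6057 0.3162 0.139 ]
[0.6095 0.2338 0.135 ]
[0.5173 0.2292 0.135 ]
[0.5131 0.3089 0.139 ]
s [0.5274 0.2308 0.135 ]
s [0.5182 0.3154 0.139 ]
```

```bash
python3 -m creep '[{"slide":[0.1,0.55,1],"angular":[0,0,0],"claw":-1},{"slide":[0,0,2],"angular":[0,0,0],"claw":-1},{"slide":[0,0,1.5],"angular":[0,0,0],"claw":-1},{"slide":[0,0,0.5],"angular":[0,0,0],"claw":-1},{"slide":[0,0,0],"angular":[0,0,0],"claw":-1},{"slide":[0,0,0],"angular":[0,0,0],"claw":-1}]'
python3 - <<'E'
from h import *
t=snap("top","top2");s=snap("scene","scene2")
a=cv2.resize(t[150:240,210:350],None,fx=5,fy=5,interpolation=2);b=cv2.resize(s[240,:][None] if 0 else s[235:345,285:425],None,fx=5,fy=5,interpolation=2)
cv2.imwrite("pics/c2.png",cv2.resize(np.vstack([a,b[:150*5//1]]) ,None,fx=.58,fy=.58,interpolation=cv2.INTER_AREA))
E
```

```text
t: 5.03
tcp_pos: [0.5679, 0.3614, 0.1101]
tool_rot: [0.686, 0.727, -0.0, -0.0]
force: [0.0, -0.1, -1.9]
finger_gap: 0.167
gripper_force: 107.6
```

View pics/c2.png

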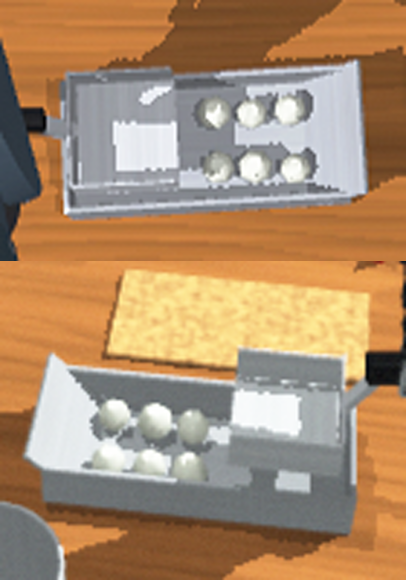

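Top: pan front rim corners at about (270.3,173.4) and (271.7,214.8), with the stones clear ahead of the nose.

```bash
python3 - <<'E'
from h import *
for p,z in (((270.3,173.4),.087),((271.7,214.8),.087)): print(plane("top",p,z).round(4))
u=np.array([.0584,-.9983]);v=np.array([.9983,.0584]);o=np.array([.5718,.2024])
m=(plane("top",(270.3,173.4),.087)+plane("top",(271.7,214.8),.087))[:2]/2-o
print("front rim mid in tray",m@u,m@v)
E
python3 go.py .568 .3604 .06 93.35 0
```

```text
[0.6167 0.2343 0.087 ]
[0.5229 0.2299 0.087 ]
front rim mid in tray -0.02975583438323911 -0.00026483687885691005
t 5.13 pos [0.5688 0.3618 0.1113] slide cm [-0.14 -0.1   5.13] ang [ 0.002 -0.001 -0.   ] F [ 0.1  0.9 -1.7] q [ 0.4   0.73  1.4  -0.    1.01  0.34] gap 0.17 gf 107.6
```

```bash
python3 -m creep '[{"slide":[0,0,1.2],"angular":[0,0,-0.012],"claw":-1},{"slide":[0,0,1.5],"angular":[0,0,0],"claw":-1},{"slide":[0,0,1.2],"angular":[0,0,0],"claw":-1},{"slide":[0,0,0.6],"angular":[0,0,0],"claw":-1},{"slide":[0,0,0.3],"angular":[0,0,0],"claw":-1},{"slide":[0,0,0],"angular":[0,0,0],"claw":-1},{"slide":[0,0,0],"angular":[0,0,0],"claw":-1}]'
python3 -m creep '[{"slide":[0,0,0.1],"angular":[0,0,0],"claw":-1},{"slide":[0,0,0.1],"angular":[0,0,0],"claw":-1},{"slide":[0,0,0],"angular":[0,0,0],"claw":-1}]'
```

```text
t: 5.72
tcp_pos: [0.5743, 0.3638, 0.0687]
tool_rot: [0.681, 0.733, 0.007, 0.005]
force: [-0.8, 0.4, 18.7]
finger_gap: 0.165
gripper_force: 119.7
t: 5.97
tcp_pos: [0.5743, 0.3647, 0.067]
tool_rot: [0.681, 0.732, 0.008, 0.004]
force: [-0.5, 3.6, 19.0]
finger_gap: 0.166
gripper_force: 120.4
```

```bash
python3 go.py .568 .3604 .06 93.35 0
python3 - <<'E'
from h import *
t=snap("top","top3");s=snap("scene","scene3")
a=cv2.resize(t[150:240,205:345],None,fx=4,fy=4,interpolation=2);b=cv2.resize(s[245:325,295:435],None,fx=4,fy=4,interpolation=2)
o=np.vstack([a,b])
cv2.imwrite("pics/c3.png",cv2.resize(o,None,fx=.88,fy=.88,interpolation=cv2.INTER_AREA))
E
```

```text
t 5.97 pos [0.5743 0.3647 0.067 ] slide cm [-0.39 -0.67  0.68] ang [ 0.017 -0.005  0.014] F [-0.5  3.6 19. ] q [ 0.4   0.79  1.41 -0.    0.92  0.33] gap 0.17 gf 120.4
```

View pics/c3.png

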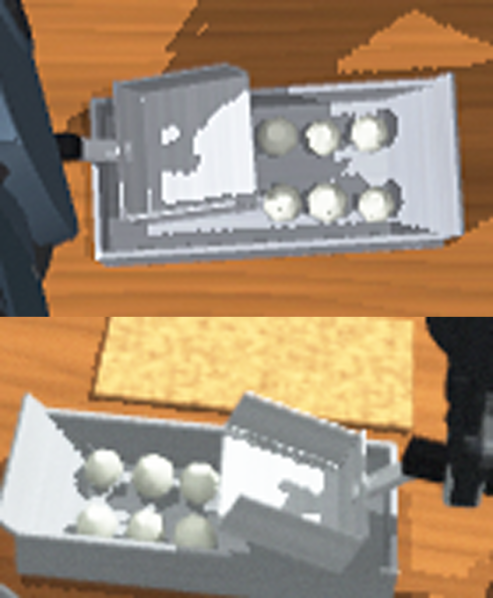

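The pan caught on the far tray wall and rolled, so it was too far in +x. I'll lift it and look again.

```bash
python3 -m creep '[{"slide":[0,0,-2],"angular":[0,0,0],"claw":-1},{"slide":[0,0,-2],"angular":[0,0,0],"claw":-1},{"slide":[0,0,-0.5],"angular":[0,0,0],"claw":-1},{"slide":[0,0,0],"angular":[0,0,0],"claw":-1},{"slide":[0,0,0],"angular":[0,0,0],"claw":-1}]'
python3 go.py .568 .3604 .11 93.35 0
python3 - <<'E'
from h import *
t=snap("top","top4");s=snap("scene","scene4")
a=cv2.resize(t[150:240,205:345],None,fx=5.7,fy=5.7,interpolation=2)
cv2.imwrite("pics/c4.png",a)
E
```

```text
t: 6.48
tcp_pos: [0.5679, 0.3615, 0.1049]
tool_rot: [0.682, 0.731, -0.0, -0.0]
force: [-0.4, -0.3, -2.4]
finger_gap: 0.168
gripper_force: 116.5
t 6.48 pos [0.5679 0.3615 0.1049] slide cm [-0.11  0.   -0.51] ang [-0.    -0.     0.012] F [-0.4 -0.3 -2.4] q [0.4  0.74 1.4  0.   1.   0.33] gap 0.17 gf 116.5
```

View pics/c4.png

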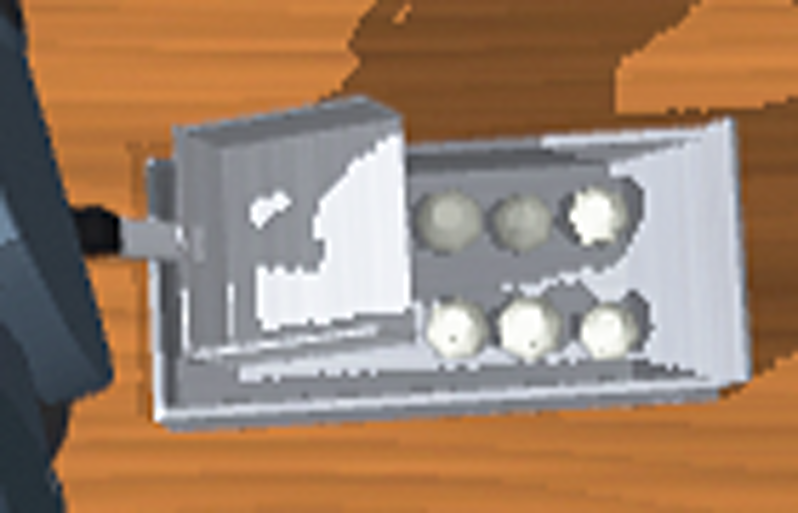

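The scoop has rotated in the grip: the pan is yawed about 5° and rolled. I'll set it back on the mat to square it, then regrip.

```bash
python3 -m creep '[{"slide":[0,0,-2],"angular":[0,0,0],"claw":-1},{"slide":[0,0,-3],"angular":[0,0,0.012],"claw":-1},{"slide":[0,0,-0.5],"angular":[0,0,0.012],"claw":-1},{"slide":[0,0,0],"angular":[0,0,0],"claw":-1}]'
python3 go.py .4101 .2783 .09 92.6 0
```

```text
t: 6.92
tcp_pos: [0.5694, 0.3621, 0.1616]
tool_rot: [0.691, 0.723, 0.002, 0.001]
force: [0.9, 0.4, -1.6]
finger_gap: 0.167
gripper_force: 116.5
t 6.92 pos [0.5694 0.3621 0.1616] slide cm [ -7.66 -16.33   7.09] ang [ 0.004 -0.001  0.   ] F [ 0.9  0.4 -1.6] q [0.4  0.67 1.36 0.   1.1  0.36] gap 0.17 gf 116.5
```

```bash
python3 -m creep '[{"slide":[-0.7,-1.5,0],"angular":[0,0,0],"claw":-1},{"slide":[-1.3,-2.8,0],"angular":[0,0,0],"claw":-1},{"slide":[-1.3,-2.8,0],"angular":[0,0,0],"claw":-1},{"slide":[-1.3,-2.8,0],"angular":[0,0,0],"claw":-1},{"slide":[-1.3,-2.8,0],"angular":[0,0,0],"claw":-1},{"slide":[-1.3,-2.6,1],"angular":[0,0,0],"claw":-1},{"slide":[-0.46,-1,3],"angular":[0,0,0],"claw":-1},{"slide":[0,0,3],"angular":[0,0,0],"claw":-1},{"slide":[0,0,0.5],"angular":[0,0,0],"claw":-1},{"slide":[0,0,0],"angular":[0,0,0],"claw":-1}]'
python3 -m creep '[{"slide":[0,0,0.8],"angular":[0,0,0],"claw":-1},{"slide":[0,0,0.8],"angular":[0,0,0],"claw":-1},{"slide":[0,0,0.4],"angular":[0,0,0],"claw":-1},{"slide":[0,0,0],"angular":[0,0,0],"claw":-1}]'
python3 go.py .4101 .2783 .061 92.6 0
```

```text
t: 7.75
tcp_pos: [0.4068, 0.2767, 0.0828]
tool_rot: [0.691, 0.723, -0.003, -0.001]
force: [0.0, -0.1, -2.1]
finger_gap: 0.167
gripper_force: 116.3
t: 8.08
tcp_pos: [0.409, 0.2776, 0.0649]
tool_rot: [0.691, 0.723, -0.0, -0.0]
force: [0.3, 0.1, -0.9]
finger_gap: 0.169
gripper_force: 116.4
t 8.08 pos [0.409  0.2776 0.0649] slide cm [0.06 0.12 0.39] ang [-0.     0.     0.001] F [ 0.3  0.1 -0.9] q [ 0.37  0.64  1.89 -0.    0.62  0.32] gap 0.17 gf 116.4
```

```bash
python3 -m creep '[{"slide":[0,0.1,0.3],"angular":[0,0,0],"claw":-1},{"slide":[0,0,0],"angular":[0,0,0],"claw":1},{"slide":[0,0,0],"angular":[0,0,0],"claw":1},{"slide":[0,0,0],"angular":[0,0,0],"claw":1},{"slide":[0,0,0],"angular":[0,0,0],"claw":1},{"slide":[0,0,0],"angular":[0,0,0],"claw":1},{"slide":[0,0,0],"angular":[0,0,0],"claw":1}]'
python3 -m creep '[{"slide":[0,0,0],"angular":[0,0,0],"claw":-1},{"slide":[0,0,0],"angular":[0,0,0],"claw":-1},{"slide":[0,0,0],"angular":[0,0,0],"claw":-1},{"slide":[0,0,0],"angular":[0,0,0],"claw":-1},{"slide":[0,0,0],"angular":[0,0,0],"claw":-1},{"slide":[0,0,0],"angular":[0,0,0],"claw":-1},{"slide":[0,0,0],"angular":[0,0,0],"claw":-1},{"slide":[0,0,0],"angular":[0,0,0],"claw":-1}]' 120
python3 go.py .4101 .2783 .061 92.6 0
python3 - <<'E'
from h import *
t=snap("top","top5");s=snap("scene","scene5")
for n,im,roi in (("top",t,(225,236,330,300)),("scene",s,(318,228,372,272))):
    for A,c,b in blobs(im,roi,lambda h,S,v:(S<60)&(v>70),60)[:2]: print(n,A,c.round(1),b.round(1).tolist())
E
```

```text
t: 8.67
tcp_pos: [0.4099, 0.2776, 0.0625]
tool_rot: [0.691, 0.723, 0.0, 0.0]
force: [-0.3, 1.2, 0.7]
finger_gap: 0.99
gripper_force: 0.0
t: 9.33
tcp_pos: [0.4099, 0.2776, 0.0624]
tool_rot: [0.691, 0.723, 0.0, 0.0]
force: [-0.3, -0.7, 1.5]
finger_gap: 0.166
gripper_force: 116.8
t 9.33 pos [0.4099 0.2776 0.0624] slide cm [0.07 0.02 0.14] ang [0.    0.    0.001] F [-0.3 -0.7  1.5] q [ 0.37  0.64  1.89 -0.    0.61  0.32] gap 0.17 gf 116.8
top 1348.5 [299.2 265.6] [[275.8, 246.8], [316.2, 244.7], [318.3, 284.4], [277.9, 286.5]]
scene 1037.0 [345.6 248.2] [[325.9, 262.9], [329.6, 229.3], [369.7, 233.7], [366.0, 267.3]]
```

Run:
```python
from h import *
for f in ("top0","top5"):
    im=cv2.imread(f"pics/{f}.png");h=cv2.cvtColor(im,cv2.COLOR_BGR2HSV)
    for r in (252,260,275,282): print(f,r,"".join("#" if (h[r,c,1]<60 and h[r,c,2]>70) else ("b" if h[r,c,2]<60 else ".") for c in range(225,330)))
    for c in (285,300): print(f,"col",c,"".join("#" if (h[r,c,1]<60 and h[r,c,2]>70) else ("b" if h[r,c,2]<60 else ".") for r in range(236,300)))
```

```text
top0 252 ...............................................###################################.......................
top0 260 ...............................................####################################......................
top0 275 ...............................................####################################......................
top0 282 ................................................###################################......................
top0 col 285 ...........########################################.............
top0 col 300 ...........#######################################..............
top5 252 ..................................bbbb...................###################################.............
top5 260 ......................................bb.................####################################............
top5 275 ..................b.......................................###################################............
top5 282 bbbbbbbbbbbbbbbbbbb..............b........b...............###################################............
top5 col 285 ...........########################################.............
top5 col 300 ..........########################################..............
```

The scoop also slid about 22 mm forward in the grip. It now lies square on the mat, so I'll regrip at the right spot.

```bash
python3 -m creep '[{"slide":[0,0,0],"angular":[0,0,0],"claw":1},{"slide":[0,0,0],"angular":[0,0,0],"claw":1},{"slide":[0,0,0],"angular":[0,0,0],"claw":1},{"slide":[-1.1,0,0],"angular":[0,0,0],"claw":1},{"slide":[-1.1,0,0],"angular":[0,0,0],"claw":1},{"slide":[0,0,0.2],"angular":[0,0,0],"claw":1},{"slide":[0,0,0],"angular":[0,0,0],"claw":1}]'
python3 -m creep '[{"slide":[0,0,0],"angular":[0,0,0],"claw":-1},{"slide":[0,0,0],"angular":[0,0,0],"claw":-1},{"slide":[0,0,0],"angular":[0,0,0],"claw":-1},{"slide":[0,0,0],"angular":[0,0,0],"claw":-1},{"slide":[0,0,0],"angular":[0,0,0],"claw":-1},{"slide":[0,0,0],"angular":[0,0,0],"claw":-1},{"slide":[0,0,0],"angular":[0,0,0],"claw":-1},{"slide":[0,0,0],"angular":[0,0,0],"claw":-1}]' 120
python3 - <<'E'
from h import *
im=snap("top","top6");h=cv2.cvtColor(im,cv2.COLOR_BGR2HSV)
for r in (252,260,275,282): print(r,"".join("#" if (h[r,c,1]<60 and h[r,c,2]>70) else "." for c in range(265,330)))
for c in (290,300,310): print("col",c,"".join("#" if (h[r,c,1]<60 and h[r,c,2]>70) else "." for r in range(236,300)))
for p in ((282,265.5),(317.3,264.5),(300,246.3),(300,285.8)): print(plane("top",p,.038).round(4))
E
```

```text
t: 10.02
tcp_pos: [0.4106, 0.2545, 0.06]
tool_rot: [0.691, 0.722, -0.0, -0.0]
force: [-0.3, -0.0, 0.1]
finger_gap: 1.002
gripper_force: 0.0
t: 10.68
tcp_pos: [0.4109, 0.2558, 0.0605]
tool_rot: [0.691, 0.723, 0.0, 0.0]
force: [0.0, -0.1, 3.0]
finger_gap: 0.166
gripper_force: 117.0
252 .................###################################.............
260 .................###################################.............
275 ..................###################################............
282 ..................###################################............
col 290 ...........########################################.............
col 300 ..........########################################..............
col 310 ..........########################################..............
[0.4138 0.2101 0.038 ]
[0.4161 0.1293 0.038 ]
[0.4579 0.1692 0.038 ]
[0.3676 0.1687 0.038 ]
```

```bash
python3 -m creep '[{"slide":[0,0,-1],"angular":[0,0,0],"claw":-1},{"slide":[0,0,-3],"angular":[0,0,0],"claw":-1},{"slide":[0,0,-3],"angular":[0,0,0],"claw":-1},{"slide":[0,0,-1.5],"angular":[0,0,-0.012],"claw":-1},{"slide":[0,0,0],"angular":[0,0,0],"claw":-1},{"slide":[0,0,0],"angular":[0,0,0],"claw":-1}]'
python3 go.py .5644 .3592 .145 93.35 0
```

```text
t: 11.23
tcp_pos: [0.411, 0.2557, 0.146]
tool_rot: [0.686, 0.727, 0.001, 0.0]
force: [-0.9, -0.3, -1.9]
finger_gap: 0.167
gripper_force: 117.6
t 11.23 pos [0.411  0.2557 0.146 ] slide cm [ 9.44 15.91  0.14] ang [ 0.002 -0.001 -0.001] F [-0.9 -0.3 -1.9] q [0.33 0.47 1.87 0.   0.8  0.27] gap 0.17 gf 117.6
```

```bash
python3 -m creep '[{"slide":[0.9,1.6,0],"angular":[0,0,0],"claw":-1},{"slide":[1.6,2.7,0],"angular":[0,0,0],"claw":-1},{"slide":[1.6,2.7,0],"angular":[0,0,0],"claw":-1},{"slide":[1.6,2.7,0],"angular":[0,0,0],"claw":-1},{"slide":[1.6,2.7,0],"angular":[0,0,0],"claw":-1},{"slide":[1.3,2.2,0],"angular":[0,0,0],"claw":-1},{"slide":[0.8,1.31,0],"angular":[0,0,0],"claw":-1},{"slide":[0,0,0],"angular":[0,0,0],"claw":-1},{"slide":[0,0,0],"angular":[0,0,0],"claw":-1},{"slide":[0,0,0],"angular":[0,0,0],"claw":-1}]'
python3 go.py .5644 .3592 .145 93.35 0
```

```text
t: 12.07
tcp_pos: [0.5619, 0.3576, 0.1431]
tool_rot: [0.686, 0.727, -0.003, -0.001]
force: [-0.2, -0.2, -1.4]
finger_gap: 0.163
gripper_force: 117.5
t 12.07 pos [0.5619 0.3576 0.1431] slide cm [ 0.14  0.26 -0.19] ang [-0.005  0.002 -0.001] F [-0.2 -0.2 -1.4] q [ 0.4   0.68  1.39 -0.    1.07  0.34] gap 0.16 gf 117.5
```

```bash
python3 -m creep '[{"slide":[0,0,1],"angular":[0,0,0],"claw":-1},{"slide":[0,0,2],"angular":[0,0,0],"claw":-1},{"slide":[0,0,1.2],"angular":[0,0,0],"claw":-1},{"slide":[0,0,0],"angular":[0,0,0],"claw":-1},{"slide":[0,0,0],"angular":[0,0,0],"claw":-1},{"slide":[0,0,0],"angular":[0,0,0],"claw":-1}]'
python3 go.py .5644 .3592 .0605 93.35 0
python3 - <<'E'
from h import *
im=snap("top","top7");h=cv2.cvtColor(im,cv2.COLOR_BGR2GRAY)
for c in (245,255,262): print("col",c,h[165:228,c].tolist())
E
```

```text
t: 12.57
tcp_pos: [0.5643, 0.3587, 0.1036]
tool_rot: [0.686, 0.727, 0.0, 0.0]
force: [0.2, -0.3, -1.8]
finger_gap: 0.164
gripper_force: 117.5
t 12.57 pos [0.5643 0.3587 0.1036] slide cm [0.05 0.01 4.31] ang [ 0.    -0.    -0.001] F [ 0.2 -0.3 -1.8] q [ 0.4   0.73  1.42 -0.    0.99  0.34] gap 0.16 gf 117.5
col 245 [143, 146, 144, 136, 136, 138, 136, 131, 129, 121, 85, 111, 129, 107, 106, 117, 157, 155, 154, 155, 154, 155, 154, 154, 154, 154, 157, 155, 158, 156, 156, 157, 156, 156, 158, 158, 158, 158, 159, 158, 158, 159, 158, 160, 159, 159, 158, 159, 159, 163, 183, 164, 149, 147, 132, 122, 196, 206, 124, 131, 142, 145, 130]
col 255 [142, 145, 137, 137, 138, 138, 137, 124, 79, 80, 108, 155, 105, 108, 112, 141, 162, 161, 161, 161, 161, 162, 163, 162, 164, 163, 162, 162, 158, 180, 241, 238, 238, 237, 237, 238, 237, 237, 236, 236, 236, 236, 236, 238, 231, 151, 158, 162, 166, 194, 216, 148, 149, 141, 140, 173, 210, 143, 127, 135, 147, 143, 130]
col 262 [142, 139, 136, 142, 136, 85, 89, 84, 84, 86, 113, 130, 108, 106, 120, 164, 160, 154, 178, 239, 236, 236, 231, 153, 158, 159, 159, 159, 155, 180, 240, 235, 233, 233, 233, 233, 232, 233, 234, 234, 233, 233, 233, 235, 230, 151, 157, 158, 171, 215, 169, 148, 147, 136, 147, 198, 210, 125, 130, 138, 144, 140, 127]
```

Run:
```python
from h import *
v=np.array([.9983,.0584]);o=np.array([.5718,.2024])
for l,c,r,z in (("pan far",255,175.7,.081),("pan near",255,215,.081),("pan near",262,214,.081),("tray near rim ctr",255,220.8,.038),("tray far outer",255,174.6,.038),("tray far outer",245,175,.038),("tray near",245,221.6,.038)): print(l,((plane("top",(c,r),z)[:2]-o)@v).round(4))
```

```text
pan far 0.045
pan near -0.0444
pan near -0.0431
tray near rim ctr -0.0503
tray far outer 0.0592
tray far outer 0.0596
tray near -0.0508
```

```bash
python3 -m creep '[{"slide":[0.05,0,1],"angular":[0,0,0],"claw":-1},{"slide":[0,0,1.5],"angular":[0,0,0],"claw":-1},{"slide":[0,0,1],"angular":[0,0,0],"claw":-1},{"slide":[0,0,0.5],"angular":[0,0,0],"claw":-1},{"slide":[0,0,0],"angular":[0,0,0],"claw":-1},{"slide":[0,0,0],"angular":[0,0,0],"claw":-1}]'
python3 go.py .5644 .3592 .0605 93.35 0
```

```text
t: 13.12
tcp_pos: [0.5641, 0.3592, 0.063]
tool_rot: [0.686, 0.727, -0.0, -0.0]
force: [0.0, 0.6, -1.5]
finger_gap: 0.168
gripper_force: 117.6
t 13.12 pos [0.5641 0.3592 0.063 ] slide cm [0.   0.03 0.25] ang [-0.  0. -0.] F [ 0.   0.6 -1.5] q [ 0.4   0.79  1.43 -0.    0.92  0.34] gap 0.17 gf 117.6
```

```bash
python3 -m creep '[{"slide":[0,0,0.15],"angular":[0,0,0],"claw":-1},{"slide":[0,0,0.1],"angular":[0,0,0],"claw":-1},{"slide":[0,0,0],"angular":[0,0,0],"claw":-1}]'
python3 -m creep '[{"slide":[0,0,0.1],"angular":[0,0,0],"claw":-1},{"slide":[0,0,0.05],"angular":[0,0,0],"claw":-1},{"slide":[0,0,0],"angular":[0,0,0],"claw":-1}]'
```

```text
t: 13.37
tcp_pos: [0.5644, 0.3593, 0.0612]
tool_rot: [0.686, 0.727, 0.0, 0.0]
force: [0.2, 0.3, -2.5]
finger_gap: 0.165
gripper_force: 117.6
t: 13.62
tcp_pos: [0.5644, 0.3593, 0.0597]
tool_rot: [0.686, 0.727, 0.0, 0.0]
force: [0.2, 0.0, -0.3]
finger_gap: 0.168
gripper_force: 117.9
```

```bash
python3 -m creep '[{"slide":[-0.5,0,0],"angular":[0,0,0],"claw":-1},{"slide":[-0.8,0,0],"angular":[0,0,0],"claw":-1},{"slide":[-0.8,0,0],"angular":[0,0,0],"claw":-1},{"slide":[-0.8,0,0],"angular":[0,0,0],"claw":-1},{"slide":[-0.8,0,0],"angular":[0,0,0],"claw":-1},{"slide":[-0.8,0,0],"angular":[0,0,0],"claw":-1},{"slide":[-0.5,0,0],"angular":[0,0,0],"claw":-1},{"slide":[0,0,0],"angular":[0,0,0],"claw":-1}]'
python3 -m creep '[{"slide":[-0.5,0,0],"angular":[0,0,0],"claw":-1},{"slide":[-0.7,0,0],"angular":[0,0,0],"claw":-1},{"slide":[-0.7,0,0],"angular":[0,0,0],"claw":-1},{"slide":[-0.6,0,0],"angular":[0,0,0],"claw":-1},{"slide":[0,0,0],"angular":[0,0,0],"claw":-1}]'
python3 go.py .5702 .2593 .0605 93.35 0
python3 - <<'E'
from h import *
t=snap("top","top8");s=snap("scene","scene8")
for n,im,roi in (("top",t,(240,168,345,222)),("scene",s,(290,270,410,325))):
    g=im.astype(int);h=g.min(2)
    x0,y0,x1,y1=roi
    # stones: warm-white texture; print coarse saturation map
    hs=cv2.cvtColor(im,cv2.COLOR_BGR2HSV)
    for r in range(y0,y1,2): print(n,r,"".join("O" if (hs[r,c,0] in range(15,60) and hs[r,c,1]>8 and hs[r,c,2]>90) else "." for c in range(x0,x1)))
E
```

```text
t: 14.28
tcp_pos: [0.5676, 0.3075, 0.0596]
tool_rot: [0.687, 0.727, -0.0, 0.0]
force: [0.6, -1.1, 2.0]
finger_gap: 0.166
gripper_force: 118.0
t: 14.7
tcp_pos: [0.5689, 0.283, 0.0596]
tool_rot: [0.686, 0.727, -0.0, 0.0]
force: [0.8, 0.4, 4.0]
finger_gap: 0.167
gripper_force: 118.3
t 14.7 pos [0.5689 0.283  0.0596] slide cm [-2.37 -0.   -0.09] ang [ 0.     0.001 -0.001] F [0.8 0.4 4. ] q [ 0.29  0.76  1.53 -0.    0.85  0.23] gap 0.17 gf 118.3
top 168 .........................................................................................................
top 170 ...............................................................................................O........O
top 172 ........................O................................................................................
top 174 .........................O...............................................................................
top 176 .........................................................................................................
top 178 ....................................................................OOOOOO...
[... 5390 characters left out ...]
.............................................
scene 316 ........................................................................................................................
scene 318 ..............O.OO......................................................................................................
scene 320 ....O...............................OO..................................................................................
scene 322 ...................................................OOOOO................................................................
scene 324 .......................................................................O.OOO........................................O...
```

```bash
python3 -m creep '[{"slide":[-0.5,0,0],"angular":[0,0,0],"claw":-1},{"slide":[-0.5,0,0],"angular":[0,0,0],"claw":-1},{"slide":[-0.5,0,0],"angular":[0,0,0],"claw":-1},{"slide":[-0.4,0,0],"angular":[0,0,0],"claw":-1},{"slide":[0,0,0],"angular":[0,0,0],"claw":-1}]'
python3 go.py .5702 .2593 .0605 93.35 0
```

```text
t: 15.22
tcp_pos: [0.5704, 0.2655, 0.0597]
tool_rot: [0.686, 0.727, 0.001, 0.0]
force: [0.7, 2.0, 5.6]
finger_gap: 0.167
gripper_force: 118.4
t 15.22 pos [0.5704 0.2655 0.0597] slide cm [-0.61 -0.05 -0.08] ang [ 0.002 -0.001 -0.   ] F [0.7 2.  5.6] q [0.26 0.75 1.55 0.   0.84 0.2 ] gap 0.17 gf 118.4
```

```bash
python3 -m creep '[{"slide":[-0.5,0,0],"angular":[0,0,0],"claw":-1},{"slide":[-0.2,0,0.05],"angular":[0,-0.05,0],"claw":-1},{"slide":[-0.27,0,0.13],"angular":[0,-0.05,0],"claw":-1},{"slide":[-0.3,0,0.17],"angular":[0,-0.05,0],"claw":-1},{"slide":[-0.3,0,0.18],"angular":[0,-0.05,0],"claw":-1},{"slide":[0,0,0],"angular":[0,0,0],"claw":-1}]'
python3 go.py .5702 .2593 .0605 93.35 0
```

```text
t: 15.72
tcp_pos: [0.569, 0.2503, 0.0531]
tool_rot: [0.682, 0.725, -0.07, 0.072]
force: [-0.5, 3.7, -0.3]
finger_gap: 0.165
gripper_force: 117.5
t 15.72 pos [0.569  0.2503 0.0531] slide cm [ 0.73  0.18 -0.91] ang [-0.003  0.201  0.002] F [-0.5  3.7 -0.3] q [ 0.33  0.79  1.5  -0.24  0.92  0.42] gap 0.17 gf 117.5
```

```bash
python3 -m creep '[{"slide":[-0.36,0,0.24],"angular":[0,-0.05,0],"claw":-1},{"slide":[-0.36,0,0.24],"angular":[0,-0.05,0],"claw":-1},{"slide":[-0.3,0,0.3],"angular":[0,-0.05,0],"claw":-1},{"slide":[-0.3,0,0.2],"angular":[0,-0.05,0],"claw":-1},{"slide":[0,0,-0.6],"angular":[0,-0.03,0],"claw":-1},{"slide":[0.3,0,-1],"angular":[0,0,0],"claw":-1},{"slide":[0.3,0,-1],"angular":[0,0,0],"claw":-1},{"slide":[0,0,0],"angular":[0,0,0],"claw":-1}]'
python3 go.py .5702 .2593 .0605 93.35 0
python3 - <<'E'
from h import *
t=snap("top","top9");s=snap("scene","scene9")
for n,im,roi in (("top",t,(225,150,345,224)),("scene",s,(290,245,410,325))):
    x0,y0,x1,y1=roi
    hs=cv2.cvtColor(im,cv2.COLOR_BGR2HSV)
    for r in range(y0,y1,2): print(n,r,"".join("O" if (hs[r,c,0] in range(15,60) and hs[r,c,1]>8 and hs[r,c,1]<90 and hs[r,c,2]>90) else "." for c in range(x0,x1)))
E
```

```text
t: 16.38
tcp_pos: [0.5715, 0.2517, 0.0716]
tool_rot: [0.671, 0.711, -0.144, 0.155]
force: [1.4, 0.0, -3.1]
finger_gap: 0.165
gripper_force: 117.5
t 16.38 pos [0.5715 0.2517 0.0716] slide cm [ 1.16 -0.09  0.69] ang [ 0.003  0.427 -0.   ] F [ 1.4  0.  -3.1] q [ 0.42  0.82  1.42 -0.45  1.1   0.61] gap 0.17 gf 117.5
top 150 ........................................................................................................................
top 152 ........................................................................................................................
top 154 ........................................................................................................................
top 156 ........................................................................................................................
top 158 ........................................................................................................................
top 160 ........................................................................................................................
top 162 ....
[... 8526 characters left out ...]
.............................................
scene 315 ........................................................................................................................
scene 317 ..........O.............................................................................................................
scene 319 .O.......................OOOOO..........................................................................................
scene 321 .....O.......................................OO.........................................................................
scene 323 ........O....................................................O..OOO.....................................................
```

All six stones appear to be in the pan: the cluster is at top (290-316,174-210), inside the pan. Next I'll lift.

```bash
python3 -m creep '[{"slide":[-0.2,0,-0.45],"angular":[0,0,0],"claw":-1},{"slide":[-0.42,0,-0.91],"angular":[0,0,0],"claw":-1},{"slide":[-0.62,0,-1.36],"angular":[0,0,0],"claw":-1},{"slide":[-0.83,0,-1.82],"angular":[0,0,0],"claw":-1},{"slide":[-0.83,0,-1.82],"angular":[0,0,0],"claw":-1},{"slide":[-0.83,0,-1.82],"angular":[0,0,0],"claw":-1},{"slide":[-0.62,0,-1.36],"angular":[0,0,0],"claw":-1},{"slide":[-0.42,0,-0.91],"angular":[0,0,0],"claw":-1},{"slide":[0,0,0],"angular":[0,0,0],"claw":-1}]'
python3 go.py .5702 .2593 .19 93.35 0
python3 - <<'E'
from h import *
t=snap("top","top10")
x0,y0,x1,y1=(225,130,350,230);n="top"
hs=cv2.cvtColor(t,cv2.COLOR_BGR2HSV)
for r in range(y0,y1,2): print(n,r,"".join("O" if (hs[r,c,0] in range(15,60) and hs[r,c,1]>8 and hs[r,c,1]<90 and hs[r,c,2]>90) else ("." if hs[r,c,1]<90 else " ") for c in range(x0,x1)))
E
```

```text
t: 17.23
tcp_pos: [0.5721, 0.2506, 0.189]
tool_rot: [0.671, 0.71, -0.144, 0.157]
force: [0.3, 0.7, -3.7]
finger_gap: 0.17
gripper_force: 117.5
t 17.23 pos [0.5721 0.2506 0.189 ] slide cm [ 0.76 -0.13 -0.46] ang [ 0.006  0.428 -0.002] F [ 0.3  0.7 -3.7] q [ 0.42  0.67  1.36 -0.42  1.29  0.52] gap 0.17 gf 117.5
top 130                                                                                        ...............................       
top 132                                                                                          ...........................         
top 134                                                                                             .....................            
top 136                                                                                                 ............                 
top 138       .                                                                                                                      
top 140 ...........                                                                                                    
[... 5084 characters left out ...]
.........             
top 218        ...................................................................................................                   
top 220        .................................................................................................                     
top 222        ..............................................................                                                        
top 224         ...........................                                                                                          
top 226                                                                                                                              
top 228
```

```bash
python3 go.py .620 .0095 .189 93.35 -24.5; python3 go.py .572 .2306 .189 93.35 -24.5
```

```text
t 17.28 pos [0.5712 0.2504 0.1871] slide cm [-22.21   3.48   9.95] ang [ 0.003  0.001 -0.002] F [ 0.7  0.3 -3.4] q [ 0.42  0.67  1.36 -0.42  1.29  0.52] gap 0.16 gf 117.5
t 17.28 pos [0.5712 0.2504 0.1871] slide cm [-1.88 -0.03  0.65] ang [ 0.003  0.001 -0.002] F [ 0.7  0.3 -3.4] q [ 0.42  0.67  1.36 -0.42  1.29  0.52] gap 0.16 gf 117.5
```

```bash
python3 -m creep '[{"slide":[-0.68,0.11,0.3],"angular":[0,0,0],"claw":-1},{"slide":[-1.36,0.21,0.61],"angular":[0,0,0],"claw":-1},{"slide":[-2.27,0.36,1.02],"angular":[0,0,0],"claw":-1},{"slide":[-2.27,0.36,1.02],"angular":[0,0,0],"claw":-1},{"slide":[-2.27,0.36,1.02],"angular":[0,0,0],"claw":-1},{"slide":[-2.27,0.36,1.02],"angular":[0,0,0],"claw":-1},{"slide":[-2.27,0.36,1.02],"angular":[0,0,0],"claw":-1}]'
python3 -m creep '[{"slide":[-2.27,0.36,1.02],"angular":[0,0,0],"claw":-1},{"slide":[-2.27,0.36,1.02],"angular":[0,0,0],"claw":-1},{"slide":[-2.27,0.36,1.02],"angular":[0,0,0],"claw":-1},{"slide":[-1.36,0.21,0.61],"angular":[0,0,0],"claw":-1},{"slide":[-0.68,0.11,0.3],"angular":[0,0,0],"claw":-1},{"slide":[0,0,0],"angular":[0,0,0],"claw":-1},{"slide":[0,0,0],"angular":[0,0,0],"claw":-1},{"slide":[0,0,0],"angular":[0,0,0],"claw":-1}]'
python3 go.py .620 .0095 .189 93.35 -24.5
python3 - <<'E'
from h import *
t=snap("top","top11")
x0,y0,x1,y1=(330,110,480,215);n="top"
hs=cv2.cvtColor(t,cv2.COLOR_BGR2HSV)
for r in range(y0,y1,3): print(n,r,"".join("O" if (hs[r,c,0] in range(15,60) and hs[r,c,1]>8 and hs[r,c,1]<90 and hs[r,c,2]>90) else ("." if hs[r,c,1]<90 else " ") for c in range(x0,x1)))
E
```

```text
t: 17.87
tcp_pos: [0.5993, 0.1021, 0.1849]
tool_rot: [0.67, 0.711, -0.148, 0.154]
force: [0.8, -0.5, -3.0]
finger_gap: 0.163
gripper_force: 117.4
t: 18.53
tcp_pos: [0.6193, 0.01, 0.1867]
tool_rot: [0.67, 0.711, -0.146, 0.155]
force: [0.3, 0.6, -2.5]
finger_gap: 0.165
gripper_force: 117.3
t 18.53 pos [0.6193 0.01   0.1867] slide cm [-0.14  0.06 -0.19] ang [-0.001  0.002  0.001] F [ 0.3  0.6 -2.5] q [ 0.04  0.61  1.49 -0.49  1.08  0.22] gap 0.17 gf 117.3
top 110 ................................O...............O..O                .OOO............................O..                                               
top 113 ................................................O..                      OOOOO................OOOO.                                                   
top 116 ..............................................O...                              .....O..O..                                                           
top 119 ............................................O....                                                                                                     
top 122
[... 4221 characters left out ...]
.........................................................OOOOOOO
top 203 ..................................    . .                    OO..O.............................................................................OOOOOOO
top 206 ..........................................                  OOO..........................O.....................................................OOOOOOO
top 209 ..........................................                  .OOO...........................................OOOOOOOOOOOOOOOOOOOOOOOOOOOOOOOOOOOOOOOOOOO
top 212 ...........................................                   OOOOOOOOOOOOOOOOOOOOOOOOOOOOOOOO.........O.O.....OOOOOOOOOOOOOOOOOOOOOOOOOOOOOOOOOOOOOOO
```

```bash
python3 -m creep '[{"slide":[-0.18,0,-0.21],"angular":[0,0.107,0],"claw":-1},{"slide":[-0.3,0,-0.16],"angular":[0,0.107,0],"claw":-1},{"slide":[-0.41,0,-0.13],"angular":[0,0.107,0],"claw":-1},{"slide":[-0.53,0,-0.12],"angular":[0,0.107,0],"claw":-1},{"slide":[0,0,0],"angular":[0,0,0],"claw":-1},{"slide":[0,0,0],"angular":[0,0,0],"claw":-1}]'
python3 go.py .620 .0 .195 93.35 0
python3 -m creep '[{"slide":[-0.61,0,-0.9],"angular":[0,0.1,0],"claw":-1},{"slide":[-0.65,0,-0.9],"angular":[0,0.1,0],"claw":-1},{"slide":[-0.69,0,-0.9],"angular":[0,0.1,0],"claw":-1},{"slide":[-0.73,0,-0.9],"angular":[0,0.1,0],"claw":-1},{"slide":[0,0,0],"angular":[0,0,0],"claw":-1}]'
python3 go.py .620 .0 .195 93.35 0
```

```text
t: 19.08
tcp_pos: [0.6204, -0.0039, 0.1963]
tool_rot: [0.687, 0.727, -0.002, 0.001]
force: [-0.7, 0.4, -3.2]
finger_gap: 0.166
gripper_force: 117.8
t 19.08 pos [ 0.6204 -0.0039  0.1963] slide cm [ 0.39 -0.01  0.13] ang [-0.     0.004 -0.002] F [-0.7  0.4 -3.2] q [-0.18  0.56  1.48 -0.    1.1  -0.24] gap 0.17 gf 117.8
t: 19.5
tcp_pos: [0.6231, -0.0379, 0.2267]
tool_rot: [0.674, 0.712, 0.135, -0.143]
force: [0.7, -1.2, -2.0]
finger_gap: 0.162
gripper_force: 118.0
t 19.5 pos [ 0.6231 -0.0379  0.2267] slide cm [ 2.29 -0.1   4.39] ang [-0.    -0.395 -0.003] F [ 0.7 -1.2 -2. ] q [-0.41  0.59  1.4   0.36  1.35 -0.58] gap 0.16 gf 118.0
```

```bash
python3 -m creep '[{"slide":[-0.55,0,-1.22],"angular":[0,0.1,0],"claw":-1},{"slide":[-0.55,0,-1.22],"angular":[0,0.1,0],"claw":-1},{"slide":[-0.55,0,-1.22],"angular":[0,0.1,0],"claw":-1},{"slide":[-0.55,0,-1.22],"angular":[0,0.1,0],"claw":-1},{"slide":[0,0,0],"angular":[0,0,0],"claw":-1},{"slide":[0,0,0],"angular":[0,0,0],"claw":-1},{"slide":[0,0,0],"angular":[0,0,0],"claw":-1}]'
python3 go.py .620 .0 .195 93.35 0
python3 - <<'E'
from h import *
t=snap("top","top12");snap("scene","scene12")
x0,y0,x1,y1=(390,120,490,215);n="top"
hs=cv2.cvtColor(t,cv2.COLOR_BGR2HSV)
for r in range(y0,y1,3): print(n,r,"".join("O" if (hs[r,c,0] in range(15,60) and hs[r,c,1]>8 and hs[r,c,1]<90 and hs[r,c,2]>90) else ("." if hs[r,c,1]<90 else " ") for c in range(x0,x1)))
E
```

```text
t: 20.08
tcp_pos: [0.6245, -0.0762, 0.2569]
tool_rot: [0.632, 0.671, 0.265, -0.283]
force: [0.3, 0.5, -2.2]
finger_gap: 0.169
gripper_force: 118.1
t 20.08 pos [ 0.6245 -0.0762  0.2569] slide cm [0.92 0.03 9.79] ang [-0.003 -0.796  0.001] F [ 0.3  0.5 -2.2] q [-0.58  0.7   1.28  0.61  1.69 -0.74] gap 0.17 gf 118.1
top 120                                                         .............     ..........................
top 123                                                         ............................................
top 126                                                        .............................................
top 129                                                    . ...............................................
top 132      OOOOOO............OOOOOOOOO.O.......... .......................................................
top 135     .OOOOO................................. ........................................................
top 138   ..OOOOOO..........................................................................................
top 141   OOOOOOOO....
[... 2002 characters left out ...]
..............................................
top 198  .OO.OOO............................  . ............................................................
top 201  OOO.OOO..........................   . .............................................................
top 204  OOO.OOO........................  ..................................................................
top 207 OOOO.....O...O...OOO.OO.....O   .. .................................................................
top 210  OOOOOOOOOOOOOOOOOOOOOOOOO.  ..... .................................................................
top 213                 O..OOOOO.  .. ......................................................................
```

```bash
python3 -m creep '[{"slide":[-0.55,0,-1.22],"angular":[0,0.1,0],"claw":-1},{"slide":[-0.55,0,-1.22],"angular":[0,0.1,0],"claw":-1},{"slide":[0,0,0],"angular":[0,0,0],"claw":-1},{"slide":[0,0,0],"angular":[0,0,0],"claw":-1},{"slide":[1.2,0,-0.8],"angular":[0,0,0],"claw":-1},{"slide":[2.5,0,-1.6],"angular":[0,0,0],"claw":-1},{"slide":[2.5,0,-1.6],"angular":[0,0,0],"claw":-1},{"slide":[2.5,0,-1.6],"angular":[0,0,0],"claw":-1},{"slide":[0,0,0],"angular":[0,0,0],"claw":-1}]'
python3 go.py .60 .12 .25 93.35 0
```

```text
t: 20.93
tcp_pos: [0.6276, -0.1022, 0.3778]
tool_rot: [0.6, 0.643, 0.33, -0.342]
force: [0.1, 0.2, -0.2]
finger_gap: 0.169
gripper_force: 118.2
t 20.93 pos [ 0.6276 -0.1022  0.3778] slide cm [ 1.59 -1.54 25.69] ang [ 0.01 -0.99  0.01] F [ 0.1  0.2 -0.2] q [-0.65  0.67  1.12  0.77  2.   -0.63] gap 0.17 gf 118.2
```

```bash
python3 -m creep '[{"slide":[0,0,0],"angular":[0,-0.1,0],"claw":-1},{"slide":[0,0,0],"angular":[0,-0.1,0],"claw":-1},{"slide":[0.5,0,0],"angular":[0,-0.1,0],"claw":-1},{"slide":[1,0,0],"angular":[0,-0.1,0],"claw":-1},{"slide":[1.5,-0.2,0],"angular":[0,-0.1,0],"claw":-1},{"slide":[2,-0.5,0],"angular":[0,-0.1,0],"claw":-1},{"slide":[2,-0.5,0],"angular":[0,-0.1,0],"claw":-1},{"slide":[2,-1,0],"angular":[0,-0.1,0],"claw":-1},{"slide":[2,-1,0],"angular":[0,-0.1,0],"claw":-1},{"slide":[2,-1,0],"angular":[0,-0.09,0],"claw":-1}]'
python3 go.py .4109 .2558 .15 92.6 0
python3 - <<'E'
from h import *
t=snap("top","top13");s=snap("scene","scene13")
for n,im,roi in (("top",t,(395,125,485,210)),("scene",s,(140,225,240,310)),("top",t,(225,165,345,226))):
    x0,y0,x1,y1=roi;hs=cv2.cvtColor(im,cv2.COLOR_BGR2HSV)
    for r in range(y0,y1,3): print(n,r,"".join("O" if (hs[r,c,0] in range(15,70) and hs[r,c,1]>5 and hs[r,c,1]<90 and hs[r,c,2]>90) else ("." if hs[r,c,1]<90 else " ") for c in range(x0,x1)))
E
```

```text
t: 21.77
tcp_pos: [0.576, 0.0145, 0.4194]
tool_rot: [0.686, 0.728, 0.003, 0.0]
force: [-0.0, 0.6, -2.2]
finger_gap: 0.164
gripper_force: 118.0
t 21.77 pos [0.576  0.0145 0.4194] slide cm [ 24.98 -15.17  26.95] ang [ 0.005 -0.004  0.015] F [-0.   0.6 -2.2] q [-0.17  0.3   1.29  0.    1.55 -0.23] gap 0.16 gf 118.0
top 125 .....................................................................            .........
top 128 .....................................................................             ........
top 131 .....................................................................           ..........
top 134 ......................................................................OOOOO...O...........
top 137 ...............................................................................O .........
top 140 ..............................................................................O. .........
top 143 ............................................................................... ..........
top 146 .....................................................................................
[... 7210 characters left out ...]
....................        
top 210       ..........................................................................................................        
top 213        .........................................................................................................        
top 216        .........................................................................................................        
top 219        ...................................................................................................              
top 222        ..............................................................                                                   
top 225           ........
```

```bash
python3 go.py .4109 .285 .12 92.6 0
python3 -m creep '[{"slide":[1.5,-0.7,1],"angular":[0,0,0],"claw":-1},{"slide":[2.5,-1.4,2.5],"angular":[0,0,0],"claw":-1},{"slide":[2.5,-1.4,2.5],"angular":[0,0,0],"claw":-1},{"slide":[2.5,-1.4,2.5],"angular":[0,0,0],"claw":-1},{"slide":[2.5,-1.4,2.5],"angular":[0,0,0],"claw":-1},{"slide":[2.5,-1.4,2.5],"angular":[0,0,0],"claw":-1},{"slide":[2.5,-1.4,2.5],"angular":[0,0,0.007],"claw":-1},{"slide":[2.5,-1.4,2.5],"angular":[0,0,0.007],"claw":-1},{"slide":[2.5,-1.4,2.5],"angular":[0,0,0],"claw":-1},{"slide":[2.5,-1.4,2.5],"angular":[0,0,0],"claw":-1}]'
python3 -m creep '[{"slide":[2.2,-1.2,2.4],"angular":[0,0,0],"claw":-1},{"slide":[1,-0.7,1.8],"angular":[0,0,0],"claw":-1},{"slide":[0,0,0],"angular":[0,0,0],"claw":-1},{"slide":[0,0,0],"angular":[0,0,0],"claw":-1},{"slide":[0,0,0],"angular":[0,0,0],"claw":-1}]'
python3 go.py .4109 .285 .062 92.6 0
```

```text
t 21.87 pos [0.5741 0.0197 0.4196] slide cm [ 27.3  -14.56  30.17] ang [ 0.003 -0.009  0.023] F [ 0.4 -0.  -1.2] q [-0.17  0.3   1.29  0.01  1.56 -0.23] gap 0.17 gf 118.0
t: 22.7
tcp_pos: [0.4301, 0.2477, 0.1834]
tool_rot: [0.691, 0.723, 0.004, -0.003]
force: [-0.1, 0.3, -2.3]
finger_gap: 0.161
gripper_force: 118.1
t: 23.12
tcp_pos: [0.4122, 0.2778, 0.1428]
tool_rot: [0.691, 0.723, 0.004, -0.002]
force: [0.3, -0.7, -1.0]
finger_gap: 0.164
gripper_force: 117.8
t 23.12 pos [0.4122 0.2778 0.1428] slide cm [ 0.65 -0.12  8.08] ang [ 0.003 -0.009 -0.001] F [ 0.3 -0.7 -1. ] q [0.36 0.49 1.84 0.01 0.8  0.31] gap 0.16 gf 117.8
```

```bash
python3 -m creep '[{"slide":[0.3,-0.1,2],"angular":[0,-0.009,0],"claw":-1},{"slide":[0.3,0,2.5],"angular":[0,0,0],"claw":-1},{"slide":[0,0,2],"angular":[0,0,0],"claw":-1},{"slide":[0,0,0.8],"angular":[0,0,0],"claw":-1},{"slide":[0,0,0.4],"angular":[0,0,0],"claw":-1},{"slide":[0,0,0.2],"angular":[0,0,0],"claw":-1},{"slide":[0,0,0],"angular":[0,0,0],"claw":-1},{"slide":[0,0,0],"angular":[0,0,0],"claw":-1}]'
python3 -m creep '[{"slide":[0,0,0.1],"angular":[0,0,0],"claw":-1},{"slide":[0,0,0.1],"angular":[0,0,0],"claw":-1},{"slide":[0,0,0],"angular":[0,0,0],"claw":-1}]'
```

```text
t: 23.78
tcp_pos: [0.4109, 0.2837, 0.0635]
tool_rot: [0.692, 0.722, 0.001, 0.001]
force: [-0.3, 0.2, -2.0]
finger_gap: 0.169
gripper_force: 117.8
t: 24.03
tcp_pos: [0.4101, 0.2836, 0.0608]
tool_rot: [0.691, 0.723, -0.0, 0.0]
force: [0.2, -0.0, -1.6]
finger_gap: 0.169
gripper_force: 117.8
```

Nearly down, so one more small step, then release and rise.

```bash
python3 -m creep '[{"slide":[0,0,0.1],"angular":[0,0,0],"claw":-1},{"slide":[0,0,0],"angular":[0,0,0],"claw":-1},{"slide":[0,0,0],"angular":[0,0,0],"claw":1},{"slide":[0,0,0],"angular":[0,0,0],"claw":1},{"slide":[0,0,0],"angular":[0,0,0],"claw":1},{"slide":[0,0,0],"angular":[0,0,0],"claw":1},{"slide":[0,0,0],"angular":[0,0,0],"claw":1},{"slide":[0,0,0],"angular":[0,0,0],"claw":1}]'
python3 -m creep '[{"slide":[0,0,-1],"angular":[0,0,0],"claw":1},{"slide":[0,0,-3],"angular":[0,0,0],"claw":1},{"slide":[0,0,-4],"angular":[0,0,0],"claw":1},{"slide":[0,0,-4],"angular":[0,0,0],"claw":1},{"slide":[0,0,-3],"angular":[0,0,0],"claw":1}]'
python3 go.py .4033 -.161 .2 155 0
python3 - <<'E'
from h import *
t=snap("top","top14");h=cv2.cvtColor(t,cv2.COLOR_BGR2HSV)
for r in (252,260,275,282): print(r,"".join("#" if (h[r,c,1]<60 and h[r,c,2]>70) else "." for c in range(225,330)))
E
```

```text
t: 24.7
tcp_pos: [0.4098, 0.2835, 0.0594]
tool_rot: [0.691, 0.722, -0.001, 0.0]
force: [-0.3, 0.3, 0.3]
finger_gap: 0.989
gripper_force: 0.0
t: 25.12
tcp_pos: [0.4103, 0.2839, 0.213]
tool_rot: [0.691, 0.723, 0.001, 0.001]
force: [0.7, 0.2, -1.4]
finger_gap: 1.0
gripper_force: 0.0
t 25.12 pos [0.4103 0.2839 0.213 ] slide cm [-44.42  -2.67   1.29] ang [ 2.00e-03  1.00e-03 -1.09e+00] F [ 0.7  0.2 -1.4] q [ 0.38  0.38  1.77 -0.    0.99  0.34] gap 1.0 gf 0.0
252 ............................................####################################.........................
260 .............................................####################################........................
275 .............................................####################################........................
282 #............................................#####################################.......................
```

```bash
python3 -m creep '[{"slide":[-2,-0.1,0],"angular":[0,0,0],"claw":1},{"slide":[-3.7,-0.22,0],"angular":[0,0,0],"claw":1},{"slide":[-3.7,-0.22,0],"angular":[0,0,0],"claw":1},{"slide":[-3.7,-0.22,0],"angular":[0,0,0],"claw":1},{"slide":[-3.7,-0.22,0],"angular":[0,0,0],"claw":1},{"slide":[-3.7,-0.22,0],"angular":[0,0,0],"claw":1},{"slide":[-3.7,-0.22,0],"angular":[0,0,0],"claw":1},{"slide":[-3.7,-0.22,0],"angular":[0,0,0],"claw":1},{"slide":[-3.7,-0.22,0],"angular":[0,0,0],"claw":1},{"slide":[-3.7,-0.22,0],"angular":[0,0,0],"claw":1}]'
python3 -m creep '[{"slide":[-3.7,-0.22,0],"angular":[0,0,0],"claw":1},{"slide":[-3.4,-0.2,0],"angular":[0,0,0],"claw":1},{"slide":[-1.7,-0.1,0],"angular":[0,0,0],"claw":1},{"slide":[0,0,0],"angular":[0,0,-0.109],"claw":1},{"slide":[0,0,0],"angular":[0,0,-0.109],"claw":1},{"slide":[0,0,0],"angular":[0,0,-0.109],"claw":1},{"slide":[0,0,0],"angular":[0,0,-0.109],"claw":1},{"slide":[0,0,0],"angular":[0,0,-0.109],"claw":1},{"slide":[0,0,0],"angular":[0,0,-0.109],"claw":1},{"slide":[0,0,0],"angular":[0,0,-0.109],"claw":1}]'
python3 -m creep '[{"slide":[0,0,0],"angular":[0,0,-0.109],"claw":1},{"slide":[0,0,0],"angular":[0,0,-0.109],"claw":1},{"slide":[0,0,0],"angular":[0,0,-0.109],"claw":1},{"slide":[0,0,0],"angular":[0,0,0],"claw":1},{"slide":[0,0,0],"angular":[0,0,0],"claw":1}]'
python3 go.py .4033 -.161 .048 155 0
```

```text
t: 26.0
tcp_pos: [0.4041, -0.0716, 0.2103]
tool_rot: [0.691, 0.722, -0.0, 0.001]
force: [1.2, -0.3, 0.3]
finger_gap: 0.998
gripper_force: 0.0
t: 26.83
tcp_pos: [0.4031, -0.1579, 0.2103]
tool_rot: [0.37, 0.929, -0.001, 0.0]
force: [0.7, 0.1, 0.3]
finger_gap: 1.004
gripper_force: 0.0
t: 27.25
tcp_pos: [0.4032, -0.1579, 0.2102]
tool_rot: [0.218, 0.976, -0.001, 0.0]
force: [-0.1, 0.2, 0.5]
finger_gap: 0.998
gripper_force: 0.0
t 27.25 pos [ 0.4032 -0.1579  0.2102] slide cm [-0.13 -0.26 16.22] ang [-0.001  0.001 -0.003] F [-0.1  0.2  0.5] q [-0.63  0.3   1.92 -0.    0.92 -1.76] gap 1.0 gf 0.0
```

```bash
python3 -m creep '[{"slide":[-0.13,-0.26,2],"angular":[0,0,0],"claw":1},{"slide":[0,0,3.5],"angular":[0,0,0],"claw":1},{"slide":[0,0,3.5],"angular":[0,0,0],"claw":1},{"slide":[0,0,3],"angular":[0,0,0],"claw":1},{"slide":[0,0,2.2],"angular":[0,0,0],"claw":1},{"slide":[0,0,1.3],"angular":[0,0,0],"claw":1},{"slide":[0,0,0.7],"angular":[0,0,0],"claw":1},{"slide":[0,0,0],"angular":[0,0,0],"claw":1},{"slide":[0,0,0],"angular":[0,0,0],"claw":1}]'
python3 go.py .4033 -.161 .048 155 0
python3 -m creep '[{"slide":[0,0,0],"angular":[0,0,0],"claw":-1},{"slide":[0,0,0],"angular":[0,0,0],"claw":-1},{"slide":[0,0,0],"angular":[0,0,0],"claw":-1},{"slide":[0,0,0],"angular":[0,0,0],"claw":-1},{"slide":[0,0,0],"angular":[0,0,0],"claw":-1},{"slide":[0,0,0],"angular":[0,0,0],"claw":-1},{"slide":[0,0,0],"angular":[0,0,0],"claw":-1},{"slide":[0,0,0],"angular":[0,0,0],"claw":-1}]' 50
python3 go.py .4033 -.161 .048 155 0
```

```text
t: 28.0
tcp_pos: [0.4036, -0.1612, 0.0481]
tool_rot: [0.217, 0.976, -0.001, 0.0]
force: [-0.3, -0.9, -0.6]
finger_gap: 1.0
gripper_force: 0.0
t 28.0 pos [ 0.4036 -0.1612  0.0481] slide cm [0.04 0.01 0.01] ang [-0.001  0.    -0.002] F [-0.3 -0.9 -0.6] q [-0.64  0.64  2.05 -0.    0.46 -1.77] gap 1.0 gf 0.0
t: 28.67
tcp_pos: [0.4035, -0.1612, 0.0483]
tool_rot: [0.217, 0.976, -0.001, 0.0]
force: [-0.8, 0.4, 5.6]
finger_gap: 0.132
gripper_force: 48.8
t 28.67 pos [ 0.4035 -0.1612  0.0483] slide cm [0.03 0.01 0.03] ang [-0.001  0.001 -0.   ] F [-0.8  0.4  5.6] q [-0.64  0.64  2.05 -0.    0.46 -1.77] gap 0.13 gf 48.8
```

```bash
python3 -m creep '[{"slide":[0,0,-1],"angular":[0,0,0],"claw":-1},{"slide":[0,0,-2],"angular":[0,0,0],"claw":-1},{"slide":[0,0,-3],"angular":[0,0,0],"claw":-1},{"slide":[0,0,-3],"angular":[0,0,0],"claw":-1},{"slide":[0,0,-2],"angular":[0,0,0],"claw":-1},{"slide":[0,0,0],"angular":[0,0,-0.035],"claw":-1},{"slide":[0,0,0],"angular":[0,0,-0.035],"claw":-1},{"slide":[0,0,0],"angular":[0,0,0],"claw":-1}]'
python3 go.py .6054 -.3044 .155 159 0
```

```text
t: 29.33
tcp_pos: [0.4034, -0.1609, 0.1584]
tool_rot: [0.182, 0.983, -0.001, 0.0]
force: [-0.2, -0.2, -0.2]
finger_gap: 0.131
gripper_force: 48.7
t 29.33 pos [ 0.4034 -0.1609  0.1584] slide cm [-24.    -6.16   0.37] ang [-0.001  0.001  0.   ] F [-0.2 -0.2 -0.2] q [-0.64  0.4   1.97 -0.    0.77 -1.84] gap 0.13 gf 48.7
```

```bash
python3 -m creep '[{"slide":[-1.5,-0.39,0],"angular":[0,0,0],"claw":-1},{"slide":[-3,-0.77,0],"angular":[0,0,0],"claw":-1},{"slide":[-3,-0.77,0],"angular":[0,0,0],"claw":-1},{"slide":[-3,-0.77,0],"angular":[0,0,0],"claw":-1},{"slide":[-3,-0.77,0],"angular":[0,0,0],"claw":-1},{"slide":[-3,-0.77,0],"angular":[0,0,0],"claw":-1},{"slide":[-3,-0.77,0],"angular":[0,0,0],"claw":-1},{"slide":[-2.5,-0.64,0],"angular":[0,0,0],"claw":-1},{"slide":[-2,-0.51,0],"angular":[0,0,0],"claw":-1},{"slide":[0,0,0],"angular":[0,0,0],"claw":-1}]'
python3 -m creep '[{"slide":[0,0,0],"angular":[0,0,0],"claw":-1},{"slide":[0,0,0],"angular":[0,0,0],"claw":-1},{"slide":[0,0,0],"angular":[0,0,0],"claw":-1}]'
python3 go.py .6054 -.3044 .13 159 0
python3 - <<'E'
from h import *
t=snap("top","top15");s=snap("scene","scene15")
a=cv2.resize(s[215:300,90:175],None,fx=6,fy=6,interpolation=0)
for i in range(0,85,5):
    cv2.line(a,(i*6+3,0),(i*6+3,5),(0,0,255),1);cv2.line(a,(0,i*6+3),(5,i*6+3),(0,0,255),1)
b=cv2.resize(s[235:315,140:245],None,fx=2.5,fy=2.5);c=cv2.resize(t[120:215,390:495],None,fx=2.5,fy=2.5)
col=np.vstack([b,c]);col=cv2.copyMakeBorder(col,0,510-col.shape[0],0,0,cv2.BORDER_CONSTANT)
cv2.imwrite("pics/c15.png",np.hstack([a,col]))
E
```

```text
t: 30.17
tcp_pos: [0.6085, -0.3075, 0.157]
tool_rot: [0.183, 0.983, -0.001, 0.002]
force: [0.4, -0.9, -1.0]
finger_gap: 0.134
gripper_force: 48.6
t: 30.42
tcp_pos: [0.604, -0.3034, 0.1573]
tool_rot: [0.182, 0.983, 0.0, -0.001]
force: [-0.2, -0.1, 0.3]
finger_gap: 0.135
gripper_force: 48.6
t 30.42 pos [ 0.604  -0.3034  0.1573] slide cm [-0.17 -0.04  2.73] ang [-0.    -0.003 -0.   ] F [-0.2 -0.1  0.3] q [-0.63  0.68  1.36 -0.    1.11 -1.83] gap 0.13 gf 48.6
```

View pics/c15.png

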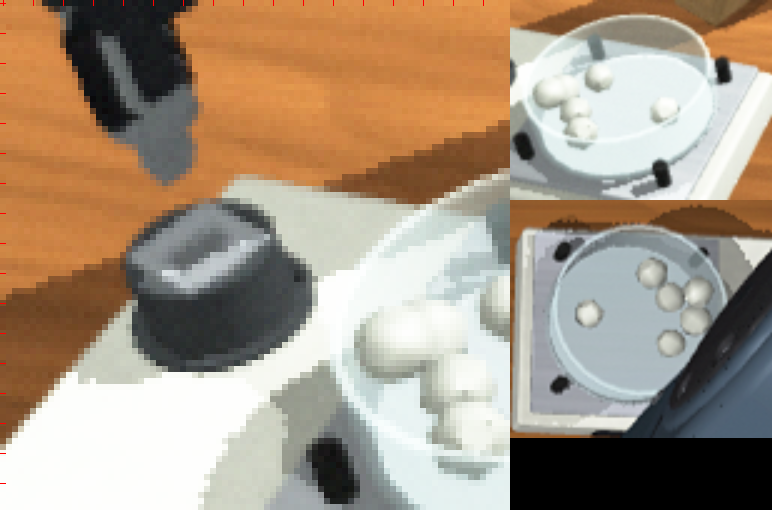

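The picture shows all six stones in the dish, and the key held upright over the switch. The blade tip's bottom is at scene (117,244.8) and the slot centre at about (124.5,256.2). Next I'll check the projections.

Run:
```python
from h import *
s=cv2.imread("pics/scene15.png");hs=cv2.cvtColor(s,cv2.COLOR_BGR2HSV)
print("pred tip",proj("scene",[.604,-.3034,.117]),"collar",proj("scene",[.604,-.3034,.148]),"slot",proj("scene",[.6054,-.3044,.084]))
for r in range(230,248): print(r,"".join("#" if hs[r,c,1]<75 else "." for c in range(98,130)))
```

```text
pred tip [118.54841327 243.95691655] collar [114.19062117 233.15619413] slot [122.24962265 255.32498808]
230 ......#.################........
231 .......##.##############........
232 .......##################.......
233 ........#################.......
234 ........################........
235 .........###.###########........
236 ..........#############.........
237 ..........##############........
238 ............############........
239 ...............#########........
240 ...............#########........
241 ................########........
242 ................########........
243 .................######.........
244 ..................####..........
245 ...................#...........#
246 ..............................##
247 .............................###
```

```bash
python3 -m creep '[{"slide":[0,0,1],"angular":[0,0,0],"claw":-1},{"slide":[0,0,1],"angular":[0,0,0],"claw":-1},{"slide":[0,0,0],"angular":[0,0,0],"claw":-1},{"slide":[0,0,0],"angular":[0,0,0],"claw":-1}]'
python3 go.py .6054 -.3043 .12 159 0
```

```text
t: 30.85
tcp_pos: [0.6044, -0.3039, 0.1365]
tool_rot: [0.182, 0.983, 0.0, -0.001]
force: [0.1, 0.3, 0.1]
finger_gap: 0.13
gripper_force: 48.6
t 30.85 pos [ 0.6044 -0.3039  0.1365] slide cm [-0.11 -0.    1.65] ang [-0.    -0.003 -0.   ] F [0.1 0.3 0.1] q [-0.63  0.7   1.37 -0.    1.07 -1.83] gap 0.13 gf 48.6
```

```bash
python3 -m creep '[{"slide":[-0.1,0,0.6],"angular":[0,-0.003,0],"claw":-1},{"slide":[0,0,0.5],"angular":[0,0,0],"claw":-1},{"slide":[0,0,0.3],"angular":[0,0,0],"claw":-1},{"slide":[0,0,0],"angular":[0,0,0],"claw":-1}]'
python3 go.py .6054 -.3043 .12 159 0
python3 -m creep '[{"slide":[0,0,0.3],"angular":[0,0,0],"claw":-1},{"slide":[0,0,0.3],"angular":[0,0,0],"claw":-1},{"slide":[0,0,0],"angular":[0,0,0],"claw":-1}]'
python3 go.py .6054 -.3043 .12 159 0
```

```text
t: 31.18
tcp_pos: [0.6058, -0.3046, 0.123]
tool_rot: [0.182, 0.983, -0.0, 0.001]
force: [-0.7, 0.1, -0.4]
finger_gap: 0.131
gripper_force: 48.6
t 31.18 pos [ 0.6058 -0.3046  0.123 ] slide cm [0.05 0.01 0.3 ] ang [-0.     0.001 -0.   ] F [-0.7  0.1 -0.4] q [-0.63  0.72  1.38 -0.    1.04 -1.83] gap 0.13 gf 48.6
t: 31.43
tcp_pos: [0.606, -0.3048, 0.1175]
tool_rot: [0.182, 0.983, -0.001, 0.001]
force: [-0.3, -0.4, 0.3]
finger_gap: 0.134
gripper_force: 48.6
t 31.43 pos [ 0.606  -0.3048  0.1175] slide cm [ 0.08  0.02 -0.25] ang [-0.001  0.002 -0.   ] F [-0.3 -0.4  0.3] q [-0.63  0.73  1.38 -0.    1.03 -1.83] gap 0.13 gf 48.6
```

It's entering the slot freely.

```bash
python3 -m creep '[{"slide":[0,0,0.3],"angular":[0,0,0],"claw":-1},{"slide":[0,0,0.3],"angular":[0,0,0],"claw":-1},{"slide":[0,0,0.3],"angular":[0,0,0],"claw":-1},{"slide":[0,0,0],"angular":[0,0,0],"claw":-1}]'
python3 -m creep '[{"slide":[0,0,0.3],"angular":[0,0,0],"claw":-1},{"slide":[0,0,0.3],"angular":[0,0,0],"claw":-1},{"slide":[0,0,0.3],"angular":[0,0,0],"claw":-1},{"slide":[0,0,0],"angular":[0,0,0],"claw":-1}]'
```

```text
t: 31.77
tcp_pos: [0.6059, -0.3047, 0.1082]
tool_rot: [0.182, 0.983, -0.0, 0.001]
force: [1.2, -0.5, -0.6]
finger_gap: 0.129
gripper_force: 48.6
t: 32.1
tcp_pos: [0.6059, -0.3047, 0.0992]
tool_rot: [0.182, 0.983, -0.0, 0.001]
force: [-0.5, -0.8, -0.2]
finger_gap: 0.135
gripper_force: 48.6
```

```bash
python3 -m creep '[{"slide":[0,0,0.2],"angular":[0,0,0],"claw":-1},{"slide":[0,0,0.2],"angular":[0,0,0],"claw":-1},{"slide":[0,0,0.1],"angular":[0,0,0],"claw":-1},{"slide":[0,0,0],"angular":[0,0,0],"claw":-1}]' 80
python3 -m creep '[{"slide":[0,0,0.1],"angular":[0,0,0],"claw":-1},{"slide":[0,0,0.1],"angular":[0,0,0],"claw":-1},{"slide":[0,0,0],"angular":[0,0,0],"claw":-1}]'
```

```text
t: 32.43
tcp_pos: [0.6066, -0.3052, 0.0964]
tool_rot: [0.182, 0.983, -0.001, 0.002]
force: [-0.9, 1.1, 4.5]
finger_gap: 0.132
gripper_force: 81.7
t: 32.68
tcp_pos: [0.6066, -0.3052, 0.0963]
tool_rot: [0.182, 0.983, -0.001, 0.002]
force: [-3.3, 2.7, 13.9]
finger_gap: 0.128
gripper_force: 83.0
```

```bash
python3 -m creep '[{"slide":[0,0,-0.1],"angular":[0,0,0.05],"claw":-1},{"slide":[0,0,0],"angular":[0,0,0.1],"claw":-1},{"slide":[0,0,0],"angular":[0,0,0.1],"claw":-1},{"slide":[0,0,0],"angular":[0,0,0.1],"claw":-1},{"slide":[0,0,0],"angular":[0,0,0.1],"claw":-1},{"slide":[0,0,0],"angular":[0,0,0.1],"claw":-1},{"slide":[0,0,0],"angular":[0,0,0],"claw":-1}]'
python3 - <<'E'
from station import manip
s=manip.sense();print(s["ft_torque"],s["force"],s["q"])
E
python3 -m creep '[{"slide":[0,0,0],"angular":[0,0,0.1],"claw":-1},{"slide":[0,0,0],"angular":[0,0,0.1],"claw":-1},{"slide":[0,0,0],"angular":[0,0,0.1],"claw":-1},{"slide":[0,0,0],"angular":[0,0,0.1],"claw":-1},{"slide":[0,0,0],"angular":[0,0,0],"claw":-1}]'
python3 - <<'E'
from station import manip
s=manip.sense();print(s["ft_torque"],s["force"],s["q"])
E
```

```text
t: 33.27
tcp_pos: [0.6066, -0.3052, 0.0964]
tool_rot: [0.444, 0.896, -0.001, 0.002]
force: [-3.0, 0.7, 8.8]
finger_gap: 0.132
gripper_force: 82.1
[ 0.31133633  0.55826509 -0.02588791] [-2.97882948  0.66532765  8.80021989] [-6.30271134e-01  7.54570175e-01  1.39397196e+00 -4.13115947e-04
  9.88561860e-01 -1.28080758e+00]
t: 33.68
tcp_pos: [0.6068, -0.3053, 0.0964]
tool_rot: [0.613, 0.79, -0.0, 0.003]
force: [-2.4, 0.9, 9.5]
finger_gap: 0.13
gripper_force: 82.1
[ 0.24894847  0.51024965 -0.06530358] [-2.36831378  0.86106163  9.45544177] [-6.30209775e-01  7.54646924e-01  1.39370754e+00 -3.01749197e-04
  9.88142208e-01 -8.80799229e-01]
```

```bash
python3 -m creep '[{"slide":[0,0,0],"angular":[0,0,0.05],"claw":-1},{"slide":[0,0,0],"angular":[0,0,0.05],"claw":-1},{"slide":[0,0,0],"angular":[0,0,0],"claw":-1}]'
python3 - <<'E'
from station import manip
s=manip.sense();print(s["ft_torque"],s["q"][5])
E
python3 -m creep '[{"slide":[0,0,0],"angular":[0,0,0.05],"claw":-1},{"slide":[0,0,0],"angular":[0,0,0.05],"claw":-1},{"slide":[0,0,0],"angular":[0,0,0],"claw":-1}]'
python3 - <<'E'
from station import manip
s=manip.sense();print(s["ft_torque"],s["q"][5])
E
```

```text
t: 33.93
tcp_pos: [0.6067, -0.3053, 0.0964]
tool_rot: [0.651, 0.759, -0.0, 0.002]
force: [-3.3, 1.2, 9.4]
finger_gap: 0.132
gripper_force: 82.1
[ 0.26275096  0.55544673 -0.00426004] -0.7825333445021455
t: 34.18
tcp_pos: [0.6065, -0.3054, 0.0964]
tool_rot: [0.688, 0.725, 0.0, 0.002]
force: [-3.7, 1.0, 9.8]
finger_gap: 0.128
gripper_force: 82.1
[ 0.31427027  0.61174228 -0.06556967] -0.6825212911261131
```

```bash
for i in 1 2; do python3 -m creep '[{"slide":[0,0,0],"angular":[0,0,0.04],"claw":-1},{"slide":[0,0,0],"angular":[0,0,0.04],"claw":-1},{"slide":[0,0,0],"angular":[0,0,0],"claw":-1}]' | head -3
python3 - <<'E'
from station import manip
s=manip.sense();print(s["ft_torque"],s["q"][5],s["finger_gap"])
E
done
```

```text
t: 34.43
tcp_pos: [0.6064, -0.3054, 0.0964]
tool_rot: [0.717, 0.697, 0.0, 0.002]
[ 0.24325574  0.62914434 -0.00855784] -0.6029033794886863 0.13127686060571003
t: 34.68
tcp_pos: [0.6064, -0.3053, 0.0964]
tool_rot: [0.744, 0.669, 0.0, 0.002]
[0.31320605 0.64954753 0.19678667] -0.5237962841300796 0.1269387338620577
```

```bash
python3 -m creep '[{"slide":[0,0,0],"angular":[0,0,0.04],"claw":-1},{"slide":[0,0,0],"angular":[0,0,0.03],"claw":-1},{"slide":[0,0,0],"angular":[0,0,0],"claw":-1}]' | head -3
python3 - <<'E'
from station import manip
s=manip.sense();print(s["ft_torque"],s["q"][5],s["finger_gap"])
from h import *
t=snap("top","top16");s=snap("scene","scene16");hs=cv2.cvtColor(s,cv2.COLOR_BGR2HSV)
E
```

```text
t: 34.93
tcp_pos: [0.6063, -0.3051, 0.0964]
tool_rot: [0.766, 0.643, -0.0, 0.002]
[0.39439425 0.607819   0.7159125 ] -0.45579886942539527 0.12614615044725114
```

At the stop, since the torque is rising. I'll relieve it slightly, release and rise.

```bash
python3 -m creep '[{"slide":[0,0,0],"angular":[0,0,-0.05],"claw":-1},{"slide":[0,0,0],"angular":[0,0,0],"claw":-1},{"slide":[0,0,0],"angular":[0,0,0],"claw":1},{"slide":[0,0,0],"angular":[0,0,0],"claw":1},{"slide":[0,0,0],"angular":[0,0,0],"claw":1},{"slide":[0,0,0],"angular":[0,0,0],"claw":1},{"slide":[0,0,0],"angular":[0,0,0],"claw":1},{"slide":[0,0,0],"angular":[0,0,0],"claw":1}]'
python3 -m creep '[{"slide":[0,0,-1],"angular":[0,0,0],"claw":1},{"slide":[0,0,-2],"angular":[0,0,0],"claw":1},{"slide":[0,0,-3],"angular":[0,0,0],"claw":1},{"slide":[0,0,-4],"angular":[0,0,0],"claw":1},{"slide":[0,0,-4],"angular":[0,0,0],"claw":1},{"slide":[4,0,0],"angular":[0,0,0],"claw":1},{"slide":[4,0,0],"angular":[0,0,0],"claw":1},{"slide":[4,0,0],"angular":[0,0,0],"claw":1},{"slide":[0,0,0],"angular":[0,0,0],"claw":1},{"slide":[0,0,0],"angular":[0,0,0],"claw":1}]'
python3 - <<'E'
from h import *
t=snap("top","top17");s=snap("scene","scene17")
for n,im,roi in (("top",t,(485,155,530,205)),("scene",s,(98,225,150,280))):
    x0,y0,x1,y1=roi;hs=cv2.cvtColor(im,cv2.COLOR_BGR2HSV)
    for r in range(y0,y1,2): print(n,r,"".join("%x"%min(15,hs[r,c,2]//16) for c in range(x0,x1)))
for z in (.09,.126): print(z,proj("top",[.6057,-.3046,z]),proj("scene",[.6057,-.3046,z]))
E
```

```text
t: 35.7
tcp_pos: [0.6063, -0.305, 0.0937]
tool_rot: [0.75, 0.661, 0.0, 0.002]
force: [-0.6, 0.0, -0.7]
finger_gap: 0.958
gripper_force: 0.0
t: 36.53
tcp_pos: [0.6213, -0.1832, 0.2349]
tool_rot: [0.749, 0.663, 0.0, 0.002]
force: [0.1, -0.2, 0.3]
finger_gap: 0.999
gripper_force: 0.0
top 155 332333333333333333332333333333333333333333333
top 157 333333333333333333333333333333333333333333333
top 159 222333333333333333233223333333333333332123333
top 161 233333333333333333333333333333333322234123333
top 163 123232233333333333333333233333332222344133333
top 165 22329c411222212333333333333333222322432233333
top 167 233122111111113333333333333322333323432333333
top 169 332211111111123333333333332222223234413333333
top 171 222111111111133333333223222222222243123333333
top 173 211111111111233333333322222222222343233333333
top 175 111111111111333333333222222222223431333333333
top 177 111111111112333333322222222222223312333333333
top 179 011112222123333332222222222222234313333333333
top 181 fdde97232123333222222222222222343133333333333
top 183 ffffde442233322222222222222223442233333333333
top 185 
[... 1718 characters left out ...]
359ddddeff
scene 263 c99978777888873334444544445543434434322223236dddeffe
scene 265 7777777777778a9233223333332233333444444223236defffff
scene 267 677677767779cc433333333233333333334444435559ffffffff
scene 269 7777777779cddb4433323332333333333344445556cfffffffff
scene 271 78787778bddddc74433323333333333333355555bffffffffffc
scene 273 888888acddddddc7444433332333344455555bfffffffffffffc
scene 275 8899acddddddddddc9333445555654445bfffffffffffefffeee
scene 277 889cddddddddcdddddefffffeaffffffffffffffffeeddddfffe
scene 279 9bddddddddddeffffffffffffffffffffffffffedddddddddffe
0.09 [511.89180627 178.07799719] [121.29923587 253.43719642]
0.126 [519.02449152 173.88151645] [116.37691377 241.30293123]
```

```bash
python3 -c "
from station import ticket
print(ticket.sign_off())"
```

```text
the job is handed in; nothing more can be done
None
```

The job is handed in, with no verdict shown: all six stones are in the dish, the scoop is back on its mat, and the key is fully home and turned clockwise until it met its stop (torque rose; switch angle not read directly), then let go.

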